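# Hook the block plane into its sloping bench rack

### The arm

A 6-joint arm with a two-finger parallel gripper is mounted at the origin on a cart in front of the work surface, level with it; the furniture and walls round the work are solid. World frame = base frame: x ahead of the robot, y to its left, z up, the work surface at z = 0. Lengths are in mm, angles in rad, forces in N, time in s.
With the tool pointing down it reaches from about 350 to 925 mm from the base axis. Payload 6.4 kg.
Tool frame: the origin (TCP) lies at the very end of the fingers, on their centre line; the grasp point (between the pads) lies 19 mm behind it; z points along the fingers, y is the direction in which the jaws open and shut (so a half turn about z gives the same grasp; the last joint's range is limited). The gripper opens to 94 mm and grips with 3 to 60 N. Pads are 16 mm wide; open, the fingers measure 119 mm over their backs; the gripper's body (75 mm by 177 mm) begins 78 mm behind the grasp point.
Start: joints at [1.096, 0.245, 1.558, -0, 1.339, -0.174], TCP at [192.582, 620.827, 205.455] pointing down, gripper open.
Joint ranges: [-3.13, 3.13], [-1.02, 2.26], [0.13, 2.54], [-0.95, 4.09], [0.21, 2.88], [-2.74, 2.74]. Speed limits (rad/s): [2.57, 2.57, 3.14, 3.14, 3.14, 3.14].

### API

Orientations are given as a 3x3 rotation matrix whose columns are the frame's x, y, z axes.
In Python, from plant import bot, read_camera gives the robot as it stands.
- The arm moves only by the tool send_rows, never from a script. Its argument "steps" is a list of rows, each a list of 7 numbers: the gripper's target within -1 to 1 (shut at 1, half-way at 0, fully open at -1), then the shift along the tool's x, y, z in mm, then the turn, a rotation vector about the tool's x, y, z in rad. In form: [[grip, dx, dy, dz, rx, ry, rz], ...]. A call has 1 to 12 rows; each row is the pose to reach, as a shift and turn from the pose measured when the call began, along the tool's axes at that moment; what a row does not reach only later rows make up. A row lasts 1/8 s, in which the tool goes at most 62.5 mm and 10.7 degrees, less where a joint would pass 70% of its speed; a pose out of reach is approached as far as the arm can. A call with a gripper value outside its range is refused whole. The fingers move at their own pace and stop on an object; "force" is the grip in N (left out, the last holds). Time passes only in rows, so rows that repeat a pose let the fingers close. It gives the time, the measured TCP pose, the force and the opening at its end, in the units of the state.
- bot.get_obs(): the state, without advancing time (a new reading comes with each control period).
- read_camera(name): name is "scene" or "top"; returns a dict with "color" (400x640x3 uint8, red, green, blue), "depth" (400x640 float32, mm along the optical axis (not along the pixel's ray), 0 where there is no reading), "fovy" (degrees; the focal length in pixels is half the picture's height over the tangent of half this angle, whatever the lens; pixels are square), "cx", "cy" (the principal point, pixels), "xyz" and "rotation" of the camera in the world. Camera axes: x right, y down, z forward; pixel columns grow to the right and rows downward; lengths in mm; the calibration is good to about 2 mm. A picture is of the moment at which its call begins.
- bot.hand_in(): hands the job in, once; it reports no verdict.
The state is a dict: "clock": time; "joint_pos": joint angles; "qd": joint speeds; "effort": joint torques, N m; "position": TCP position; "ee_rot": TCP orientation; "ft_force": force on the tool from outside, world axes, zero at the start; "wrist_torque": the same for the moment, N m; "finger_gap": opening from 0.0 (shut) to 1.0 (fully open).
Only numpy, scipy, OpenCV 4.12 (cv2) and the standard library are available. Lean on these libraries where they do the work, as an engineer would, in place of code of your own. Each camera call takes 0.05 s, during which the arm holds its last target.

### The job

Take the piece of waste wood off the plane rack and lay it on the bench top, well clear of the rack. Then put the block plane away: hook its heel (the plain end, opposite the round front knob) under the brass lip at the low end of the rack, and rotate the front down until the sole lies flush on the sloping bed behind the high stop. Let go and leave the oil jar, egg cup and tape measure beside the work undisturbed.

Things in the scene. Friction and masses are not known exactly. Their poses are not given: they have to be found in the camera images.
- plane_center (a point): Centre of the loose block plane, 30 mm above its underside. Own +y points to the heel, -y to the toe, z up out of the sole. Upright side walls, 50 mm apart over their outer faces, run 55 mm to either side of the centre along y, from the sole up to 27 mm above the underside: grip across these near the middle.
- block_plane: The same small steel hand plane, 0.45 to 0.65 kg, balanced near its middle: origin mid-underside. Sole 50 x 150 (along y) x 5 mm. Round knob near the toe, 36 mm high (y -63 to -37 mm). Blade and cap, at most 40 mm wide, rise to 63 mm (y -24 to +48 mm). The last 20 mm of the heel (+y end) is bare sole. Starts upright on the bench.
- plane_heel (a point): Middle of the lower edge of the plane's heel: 75 mm along the plane's +y from its middle, on the underside.
- rack_bed: Sloping bed of the fixed wooden plane rack. Origin: middle of its upper face, 44 mm above the bench, where the plane's mid-underside belongs. Own x points up the slope (0.35 rad, 20 degrees), y across, z square out of the bed. A seated plane's +y (heel) points to bed -x. Mid-length it is a bar 36 mm wide, 12 mm thick, open at both sides, with room for fingers below the plane's sole.
- seat_heel (a point): On the bed under the brass lip, where the plane's heel edge belongs (2 mm play along the slope): x = -75 mm in the bed's frame. End wall at x = -77 mm; the lip, 4 mm thick, reaches from it to x = -66 mm, underside 8.5 mm and top 12.5 mm above the bed. Side cheeks, 8 mm high, 57 mm apart from the wall to x = -49 mm, flaring out to x = -35 mm.
- high_stop (a point): Middle of the top inner edge of the stop at the bed's high end: x = +77 mm, 10 mm above the bed; 12 mm thick, 78 mm wide. So the bed is 154 mm long for the 150 mm sole, and the plane cannot go in flat past lip and stop. Cheeks 60 mm apart, 8 mm high, from x = 69 mm to the stop. Below: a post (bed x = 46 to 73 mm) and a foot board 170 x 72 x 10 mm on the bench.
- offcut_center (a point): Centre (half-way up) of the loose grey piece of weathered waste wood, 38 wide x 83 long (own y) x 23 mm high, 50 g. It starts lying lengthwise on the sloping bed, tilted as the bed is.
- offcut: The same waste wood; origin in the middle of its underside.
- jar_center (a point): Bystander, loose: oil jar, 60 mm across, 88 mm high; point on its axis, half-way up.
- cup_center (a point): Bystander, loose: turned wooden egg cup, 48 mm across, 57 mm high; point on its axis, 28 mm up.
- tape_center (a point): Bystander, loose: black tape measure lying on its side, 48 x 85 (own y) x 40 mm; point at its middle, 19 mm up.
Mind the look-alikes: they are no part of the job. What is meant by the offcut is not black, and is the larger of those in its own colour.

How it is judged (in metres and radians):
On the way, in this order (a step that is already met when the one before it is completed fails the run):
1. the waste wood lies on the bench, its centre more than 100 mm from the middle of the bed (horizontal distance between offcut_center and rack_bed above 0.1 m and height (world z) of offcut_center between -0.01 and 0.035 m), for 0.2 s.
2. the plane's heel is under the lip (heel edge within 14 mm of its place) with the front still raised (sole more than 0.06 rad from the bed) (distance between plane_heel and seat_heel below 0.014 m and angle between the z axis of plane_center and the z axis of rack_bed, either way round above 0.06 rad), for 0.05 s.
At the end, for the whole second after the job is handed in: Plane released, at rest in the rack: heel edge within 7 mm of its place, sole within 0.035 rad of the bed and within 3 mm of lying on it, in line with the bed within 0.08 rad. Waste wood at rest on the bench (centre under 35 mm high), over 100 mm from the middle of the bed (all of step 1 and distance between plane_heel and seat_heel below 0.007 m and angle between the z axis of plane_center and the z axis of rack_bed, either way round below 0.035 rad and angle between the y axis of plane_center and the x axis of rack_bed, either way round below 0.08 rad and z of plane_center in the frame of rack_bed below 0.033 m and linear speed of each of block_plane, offcut below 0.02 m/s); the robot touches nothing.
It fails at once if the oil jar is pushed more than 20 mm or tipped (distance of jar_center from where it was at the start of the episode above 0.02 m or angle between jar_center's own z axis and vertical above 0.3 rad).
It fails at once if the egg cup is pushed more than 20 mm or tipped (distance of cup_center from where it was at the start of the episode above 0.02 m or angle between cup_center's own z axis and vertical above 0.3 rad).
It fails at once if the tape measure is pushed more than 20 mm or tipped (distance of tape_center from where it was at the start of the episode above 0.02 m or angle between tape_center's own z axis and vertical above 0.3 rad).
It also fails if it takes over 53 s, if anything falls off the work surface, if the arm or the gripper's body presses on something with over 40 N, if the wrist force passes 120 N, or if a joint passes its speed limit or range.

## Working session

There is one attempt and no reset: what is moved stays moved. The work goes in short steps, Python scripts to look and compute and a tool call to move; the robot and the scene stay as the last step left them, time stands still between calls to the robot, and variables do not carry over. Pictures are saved under pics/ and viewed, and the job is handed in when it is done.

Besides the shell and the picture viewer there is one more tool, called after ">>>" as name(argument=value, ...), one argument or row to a line, values as JSON. send_rows: Moves the arm, as the interface text tells. Its arguments: {"type":"object","properties":{"steps":{"type":"array"},"force":{"type":"number"}},"required":["steps"]}

```bash
ls; mkdir -p pics; cat > h.py <<'E'
import numpy as np, cv2
from plant import bot, read_camera
def K(c):
    h,w=c["color"].shape[:2]; f=h/2/np.tan(np.radians(c["fovy"])/2); return f,c["cx"],c["cy"]
def pts(c):
    f,cx,cy=K(c); h,w=c["depth"].shape
    u,v=np.meshgrid(np.arange(w),np.arange(h)); d=c["depth"].astype(float)
    P=np.stack([(u-cx)/f*d,(v-cy)/f*d,d],-1)
    W=P@np.array(c["rotation"]).T+np.array(c["xyz"]); W[d==0]=np.nan
    return W
def save(n,im): cv2.imwrite("pics/"+n,cv2.cvtColor(im,cv2.COLOR_RGB2BGR))
def ray(c,u,v,z):
    f,cx,cy=K(c); d=np.array(c["rotation"])@np.array([(u-cx)/f,(v-cy)/f,1]); o=np.array(c["xyz"]); return o+d*(z-o[2])/d[2]
E
python3 - <<'E'
from h import *
o=bot.get_obs()
for k,v in o.items(): print(k,np.round(v,3).tolist())
for n in("scene","top"):
    c=read_camera(n); save(n+"0.png",c["color"]); print(n,c["fovy"],c["cx"],c["cy"],c["xyz"],np.round(c["rotation"],3).tolist(),[k for k in c],(c["depth"]==0).mean())
    np.save(n+"0.npy",c,allow_pickle=True)
E
```

```text
pics
clock 0.0
joint_pos [1.096, 0.246, 1.559, -0.0, 1.339, -0.174]
qd [-0.001, 0.001, -0.0, 0.002, 0.0, 0.0]
effort [-0.0, -41.583, -31.46, 0.069, 0.033, -0.0]
position [192.294, 620.274, 204.329]
ee_rot [[-0.955, 0.296, -0.001], [0.296, 0.955, -0.002], [0.0, -0.002, -1.0]]
ft_force [-0.083, 0.652, -0.015]
wrist_torque [-0.019, 0.031, 0.019]
finger_gap 0.998
scene 48.33560885026131 328.30920336215985 205.9849293300197 [-215.22313228 -622.89002827  596.57917917] [[0.641, -0.363, 0.676], [-0.767, -0.272, 0.581], [-0.027, -0.891, -0.452]] ['color', 'depth', 'fovy', 'cx', 'cy', 'xyz', 'rotation'] 0.00391015625
top 55.20606677213303 314.7081135421252 196.58372846233974 [ 407.67710747   17.23335538 1166.70577916] [[0.015, -0.996, 0.093], [-1.0, -0.016, -0.006], [0.008, -0.093, -0.996]] ['color', 'depth', 'fovy', 'cx', 'cy', 'xyz', 'rotation'] 0.004046875
```

View pics/scene0.png

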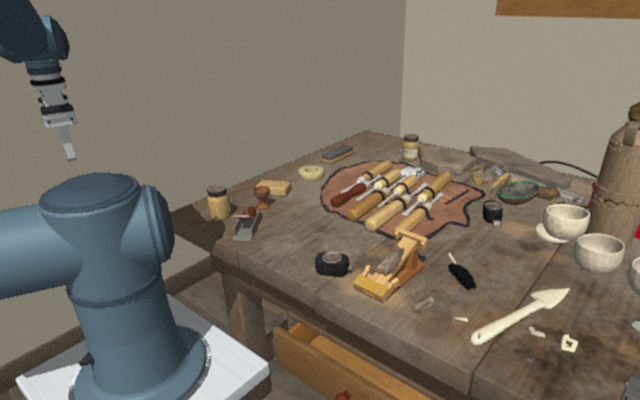

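View pics/top0.png

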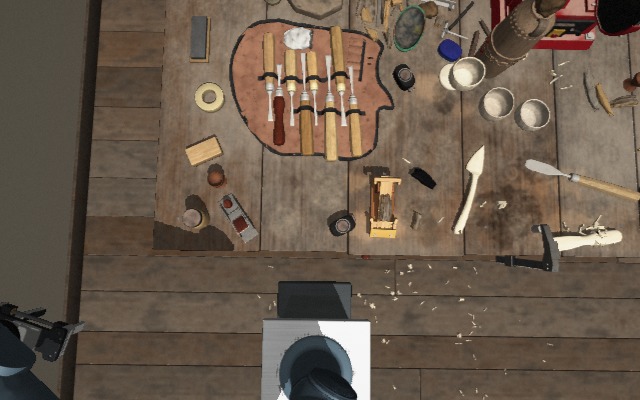

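```bash
python3 - <<'E'
from h import *
t=np.load("top0.npy",allow_pickle=True).item(); s=np.load("scene0.npy",allow_pickle=True).item()
a=t["color"][155:265,325:445]; save("c1.png",cv2.resize(a,None,fx=5,fy=5,interpolation=cv2.INTER_CUBIC))
a=t["color"][160:260,170:270]; save("c2.png",cv2.resize(a,None,fx=5.5,fy=5.5,interpolation=cv2.INTER_CUBIC))
a=s["color"][215:315,310:450]; save("c3.png",cv2.resize(a,None,fx=5.5,fy=5.5,interpolation=cv2.INTER_CUBIC))
E
```

```text
(no output)
```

View pics/c1.png

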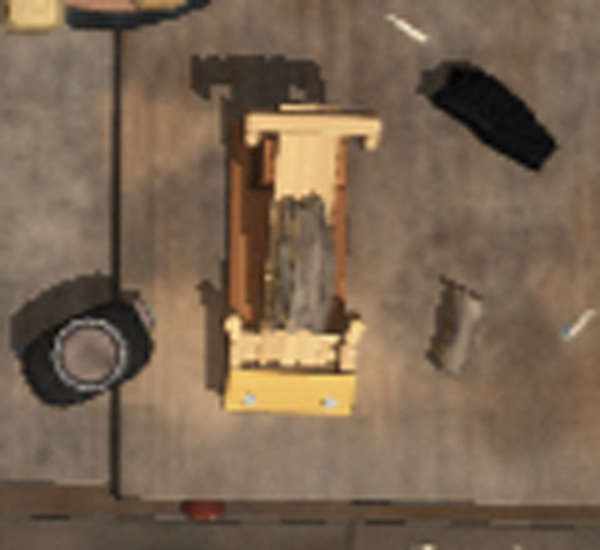

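View pics/c2.png

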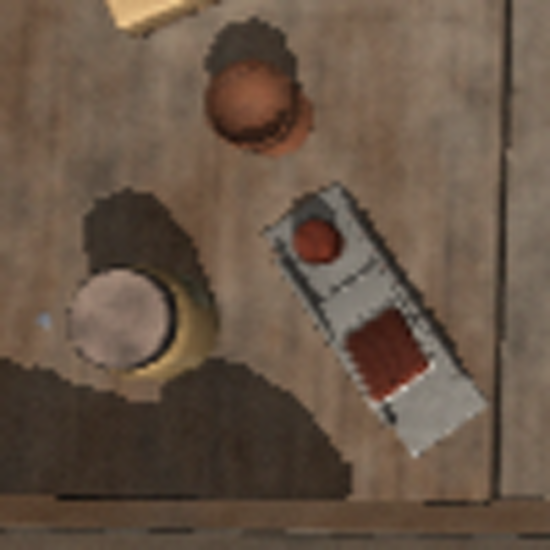

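View pics/c3.png

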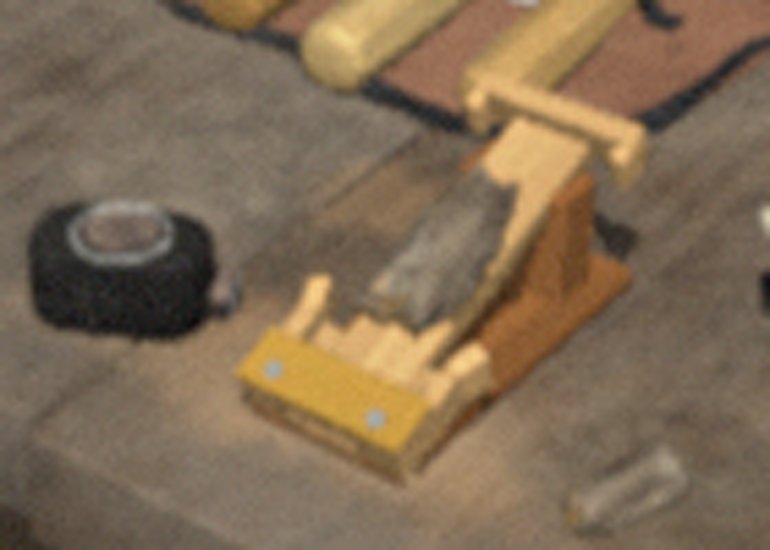

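Crop reading: the candidates are the grey wood on the rack (top px 385,208), a smaller grey scrap on the bench (416,219) and a black piece (423,177). The one meant is the grey one on the bed at (385,208): it is the larger of the greys and not black. The plane is at (238,218), with its knob (toe) at about (228,204) and its heel at about (252,239). The brass lip is at about (383,233).

```bash
python3 - <<'E'
from h import *
t=np.load("top0.npy",allow_pickle=True).item(); s=np.load("scene0.npy",allow_pickle=True).item()
for n,c in(("top",t),("scene",s)):
    W=pts(c); hsv=cv2.cvtColor(c["color"],cv2.COLOR_RGB2HSV)
    tab=W[(W[...,0]>200)&(W[...,0]<700)&(abs(W[...,1])<300)&(abs(W[...,2])<15)]
    A=np.c_[tab[:,:2],np.ones(len(tab))]; k=np.linalg.lstsq(A,tab[:,2],rcond=None)[0]; print(n,"table z median",np.median(tab[:,2]),np.std(tab[:,2]),k)
    def around(x0,x1,y0,y1,z0,z1): return (W[...,0]>x0)&(W[...,0]<x1)&(W[...,1]>y0)&(W[...,1]<y1)&(W[...,2]>z0)&(W[...,2]<z1)
    c0=ray(t,384,208,44)[:2] 
    m=around(c0[0]-130,c0[0]+130,c0[1]-60,c0[1]+60,12,150)
    P=W[m]; print("rack",c0,P.min(0),P.max(0),len(P))
    mb=m&(hsv[...,0]>10)&(hsv[...,0]<30)&(hsv[...,1]>100)&(hsv[...,2]>120)
    r=cv2.minAreaRect(W[mb][:,:2].astype(np.float32)); print("rack wood rect",r,mb.sum())
    # profile: z by x for centre
    for x in range(int(P[:,0].min()),int(P[:,0].max()),8):
        q=P[(P[:,0]>=x)&(P[:,0]<x+8)]; print(x,len(q),np.round([q[:,2].min(),np.median(q[:,2]),q[:,2].max(),q[:,1].min(),q[:,1].max()],0),end=' ; ')
    p0=ray(t,238,218,30)[:2]; m=around(p0[0]-100,p0[0]+100,p0[1]-60,p0[1]+60,3,90)
    print("\nplane",p0,W[m].min(0),W[m].max(0),m.sum(),cv2.minAreaRect(W[m][:,:2].astype(np.float32)))
E
```

```text
top table z median 0.9495250659840622 3.1762562586768217 [ 3.03826912e-03  1.05894821e-05 -3.17041013e-01]
rack [ 482.47421243 -194.1925166 ] [ 397.2513142  -234.73047793   12.0435158 ] [ 577.48350754 -151.26140997   90.11425853] 1288
rack wood rect ((485.4629211425781, -194.15380859375), (80.12076568603516, 176.4893798828125), 89.56520080566406) 761
397 64 [  18.   26.   32. -230. -155.] ; 405 81 [  13.   29.   36. -230. -154.] ; 413 67 [  27.   32.   38. -229. -154.] ; 421 63 [  16.   24.   34. -230. -155.] ; 429 77 [  18.   25.   37. -229. -155.] ; 437 75 [  22.   28.   52. -231. -154.] ; 445 62 [  14.   44.   57. -234. -151.] ; 453 46 [  12.   46.   59. -232. -152.] ; 461 49 [  13.   54.   62. -227. -161.] ; 469 45 [  12.   58.   65. -227. -176.] ; 477 45 [  12.   62.   71. -227. -170.] ; 485 42 [  12.   65.   73. -224. -161.] ; 493 46 [  13.   66.   74. -227. -163.] ; 501 42 [  13.   66.   74. -227. -169.] ; 509 40 [  13.   68.   76. -227. -166.] ; 517 37 [  12.   57.   71. -228. -161.] ; 525 54 [  12.   59.   63. -224. -170.] ; 533 57 [  12.   61.   68. -218. -167.] ; 541 60 [ 
[... 1210 characters left out ...]
9.   67. -228. -182.] ; 483 66 [  12.   62.   71. -229. -182.] ; 491 52 [  12.   65.   72. -215. -181.] ; 499 51 [  13.   65.   75. -229. -183.] ; 507 48 [  13.   67.   73. -214. -185.] ; 515 29 [  13.   56.   73. -226. -190.] ; 523 75 [  12.   38.   63. -223. -193.] ; 531 136 [  12.   48.   64. -223. -172.] ; 539 89 [  12.   61.   67. -223. -173.] ; 547 125 [  16.   66.   80. -237. -159.] ; 555 223 [  12.   76.   84. -237. -159.] ; 563 67 [  58.   81.   85. -237. -159.] ; 
plane [446.89432152 236.61932087] [349.33688215 176.97022798   3.01471347] [546.69124437 296.5042755   63.54843072] 714 ((451.1085205078125, 233.05172729492188), (214.706298828125, 103.93585205078125), 13.894681930541992)
```

```bash
python3 - <<'E'
from h import *
t=np.load("top0.npy",allow_pickle=True).item(); s=np.load("scene0.npy",allow_pickle=True).item()
hsv=cv2.cvtColor(t["color"],cv2.COLOR_RGB2HSV); W=pts(t)
# brass lip mask & stop mask (top)
for r in range(174,242): print(r,t["color"][r,384],int(W[r,384,2]),t["color"][r,380][0],end=' | ')
print()
# lateral: lip row 233, stop row 180
for r in (232,234,180): print(r,[(u,*t["color"][r,u]) for u in list(range(366,374))+list(range(394,404))])
# plane mask grey: low saturation bright + red parts by height
p0=ray(t,238,218,30)[:2]
Z=W[...,2]; near=np.hypot(W[...,0]-p0[0],W[...,1]-p0[1])<95
m=near&(hsv[...,1]<40)&(hsv[...,2]>110)
red=near&(hsv[...,1]>120)&((hsv[...,0]<8)|(hsv[...,0]>172))
m=(m|red).astype(np.uint8)
n,l,st,_=cv2.connectedComponentsWithStats(cv2.morphologyEx(m,cv2.MORPH_CLOSE,np.ones((3,3))))
k=1+np.argmax(st[1:,4]); print(st[k],st[1:,4])
vis=t["color"].copy(); vis[l==k]=[0,255,0]; save("m1.png",cv2.resize(vis[160:260,170:270],None,fx=5,fy=5,interpolation=0))
v,u=np.where(l==k); r=cv2.minAreaRect(np.c_[u,v].astype(np.float32)); print(r, cv2.boxPoints(r).tolist())
E
```

```text
174 [110  95  79] -3 57 | 175 [67 54 41] 66 58 | 176 [230 189 133] 75 60 | 177 [112  86  59] 77 89 | 178 [220 176 122] 83 227 | 179 [234 195 135] 80 234 | 180 [233 192 134] 83 235 | 181 [216 173 118] 77 150 | 182 [237 199 140] 72 105 | 183 [239 203 143] 70 123 | 184 [237 201 142] 68 137 | 185 [238 201 141] 65 149 | 186 [238 202 143] 64 198 | 187 [237 201 143] 62 217 | 188 [236 198 138] 61 223 | 189 [235 197 138] 64 224 | 190 [235 198 138] 61 230 | 191 [234 196 137] 59 231 | 192 [234 196 135] 55 230 | 193 [234 195 137] 60 229 | 194 [223 178 123] 61 229 | 195 [97 77 58] 63 141 | 196 [101  88  71] 69 130 | 197 [118 101  81] 75 137 | 198 [125 104  80] 73 136 | 199 [141 112  85] 68 128 | 200 [141 114  84] 71 123 | 201 [138 112  84] 73 117 | 202 [123 100  77] 69 113 | 203 [115  93  74] 69 91 | 204 [114  92  69] 72 97 | 205 [121 100  75] 66 96 | 206 [127 106  79] 67 97 | 207 [136 116  94] 66 105 | 208 [140 121 101] 63 92 | 209 [145 125 103] 62 80 | 210 [144 126 104] 64 82 | 211 [145 127 107] 62 111 | 212 [145 129 109] 60 89 | 213 [157 140 118] 61 88 | 214 [164 147 126] 61 94 | 215 [160 142 
[... 3092 characters left out ...]
.uint8(233), np.uint8(191), np.uint8(134)), (397, np.uint8(232), np.uint8(191), np.uint8(134)), (398, np.uint8(232), np.uint8(191), np.uint8(133)), (399, np.uint8(233), np.uint8(194), np.uint8(135)), (400, np.uint8(233), np.uint8(204), np.uint8(152)), (401, np.uint8(153), np.uint8(127), np.uint8(97)), (402, np.uint8(111), np.uint8(92), np.uint8(74)), (403, np.uint8(109), np.uint8(89), np.uint8(72))]
[219 194  39  49 718] [718]
((237.338134765625, 218.36810302734375), (48.776817321777344, 17.10723304748535), 55.561012268066406) [[216.4913787841797, 203.09158325195312], [230.60020446777344, 193.41696166992188], [258.18487548828125, 233.64462280273438], [244.07606506347656, 243.31924438476562]]
```

View pics/m1.png

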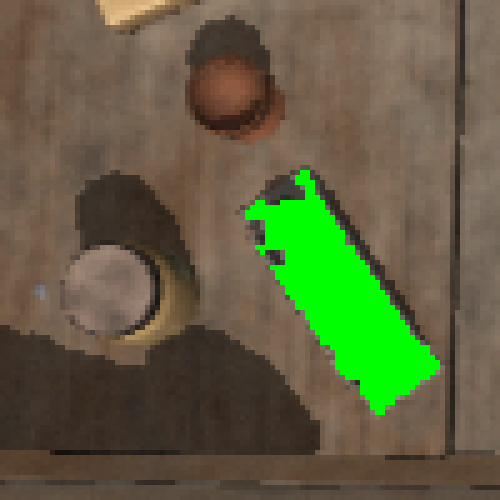

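```bash
python3 - <<'E'
from h import *
t=np.load("top0.npy",allow_pickle=True).item(); s=np.load("scene0.npy",allow_pickle=True).item()
d=np.array([.5655,.8247])
heel=np.array([251.13,238.48])+.5*d; toe=np.array([223.55,198.25])-.5*d
H=ray(t,*heel,5);T=ray(t,*toe,5); print("heel",H,"toe",T,"len",np.linalg.norm(H-T),"mid",(H+T)/2,"dir deg",np.degrees(np.arctan2(*(H-T)[1::-1])))
c,sn=np.cos(.35),np.sin(.35)
def bed(x,z): return x*c-z*sn, 44+x*sn+z*c
for name,row,bx,bz in(("lip inner top",229.0,-66,12.5),("stop inner top",181.0,77,10),("stop outer top",177.3,89,10)):
    dx,z=bed(bx,bz); p=ray(t,384,row,z); print(name,p,"x0=",p[0]-dx)
for n,ul,ur,row,z in(("lip",369.75,395.6,233,28),("stop",None,400.6,180,80)):
    for u in(ul,ur):
        if u: print(n,ray(t,u,row,z))
# project estimate into scene and top for check
def proj(cm,P):
    q=(np.array(P)-cm["xyz"])@np.array(cm["rotation"]); f,cx,cy=K(cm); return q[...,:2]/q[...,2:]*f+[cx,cy]
x0,y0=486,-194
pts_b=[(-66,28,12.5),(-66,-28,12.5),(77,39,10),(77,-39,10),(0,0,0),(-75,0,0)]
P=np.array([[x0+bed(a,z)[0],y0+b,bed(a,z)[1]] for a,b,z in pts_b])
a=s["color"].copy(); 
k=5; big=cv2.resize(a[215:315,330:450],None,fx=k,fy=k,interpolation=cv2.INTER_CUBIC)
for u,v in proj(s,P): cv2.circle(big,(int((u-330+.5)*k),int((v-215+.5)*k)),2,(255,0,0),-1)
save("p_s.png",big)
big=cv2.resize(t["color"][165:250,340:430],None,fx=6,fy=6,interpolation=cv2.INTER_CUBIC)
for u,v in proj(t,P): cv2.circle(big,(int((u-340+.5)*6),int((v-165+.5)*6)),2,(255,0,0),-1)
save("p_t.png",big)
# bystanders
for n,u,v,z in(("jar top",192,218,88),("cup",216,176,50),("tape",342,224,38)): print(n,ray(t,u,v,z))
# offcut center top view rows 195..220.5 
for u,v,z in((384.5,195,76),(384.5,220.5,46),(379,208,65),(391,208,65)):print("off",ray(t,u,v,z))
E
```

```text
heel [385.46598568 198.9311633    5.        ] toe [508.35616006 288.29638276   5.        ] len 151.94781145835842 mid [446.91107287 243.61377303   5.        ] dir deg -143.97550929379628
lip inner top [ 420.99094118 -196.13863051   33.11090362] x0= 487.2757628173033
stop inner top [ 557.68419901 -187.5816653    79.7968583 ] x0= 488.78147819852313
stop outer top [ 567.78955496 -186.8242146    83.91163199] x0= 487.61436158682204
lip [ 408.57598373 -154.74917813   28.        ]
lip [ 409.74559622 -231.55784108   28.        ]
stop [ 561.32629279 -235.25259766   80.        ]
jar top [442.88920603 354.51421139  88.        ]
cup [568.57777193 301.54809645  50.        ]
tape [433.71540559 -71.36922635  38.        ]
off [ 517.7274864  -189.66549219   76.        ]
off [ 445.67981961 -195.22098217   46.        ]
off [ 480.8477604  -175.77675556   65.        ]
off [ 481.39356375 -210.4881996    65.        ]
```

View pics/p_s.png

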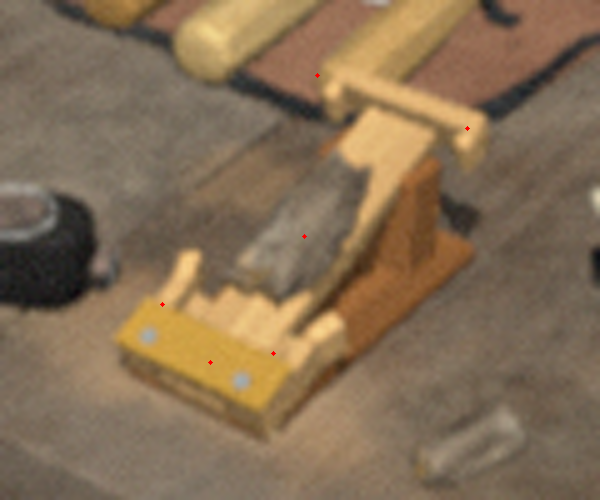

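View pics/p_t.png

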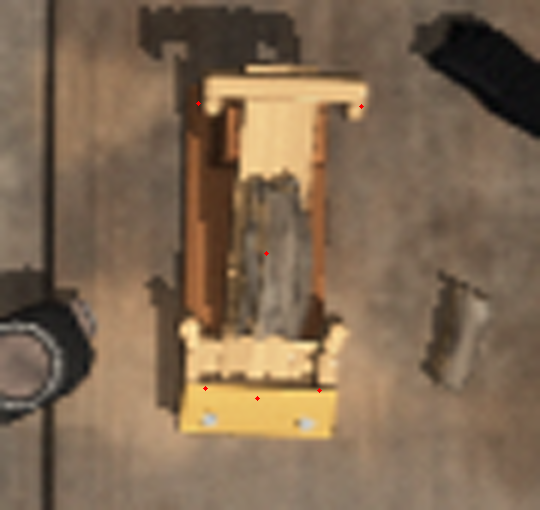

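```bash
python3 - <<'E'
from h import *
t=np.load("top0.npy",allow_pickle=True).item(); s=np.load("scene0.npy",allow_pickle=True).item()
def z(c,r0,r1,c0,c1,k=12): return cv2.resize(c["color"][r0:r1,c0:c1],None,fx=k,fy=k,interpolation=cv2.INTER_LINEAR)
save("z1.png",np.vstack([z(s,222,250,385,435),z(s,272,304,350,400)[:264]*0+z(s,272,294,350,400)]))
save("z2.png",np.vstack([z(t,172,190,365,410),z(t,216,242,365,410)]))
E
```

```text
(no output)
```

View pics/z1.png

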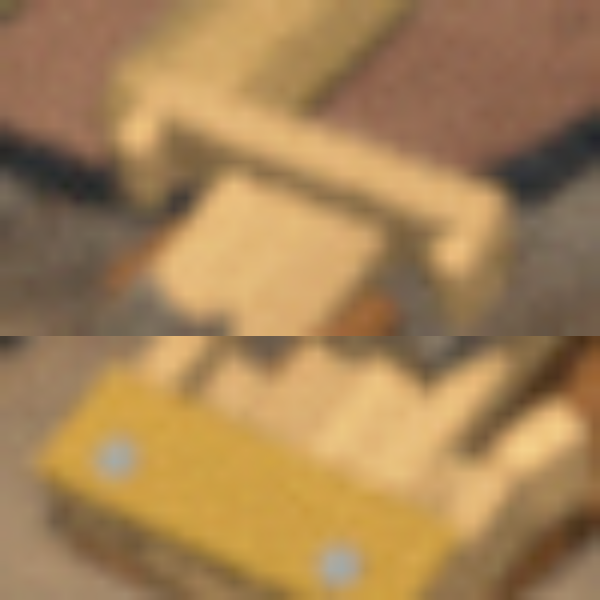

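View pics/z2.png

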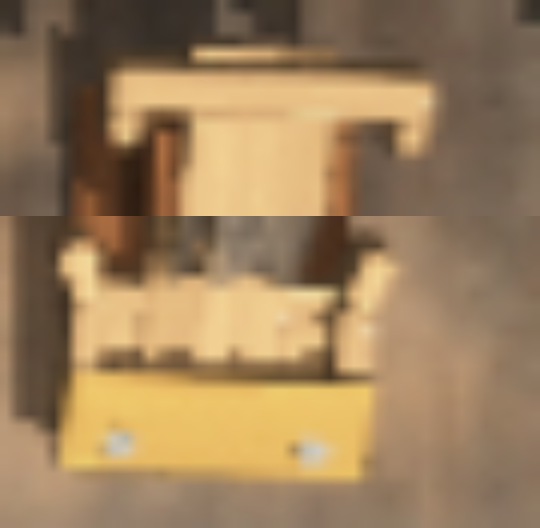

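```bash
python3 - <<'E'
from h import *
from scipy.optimize import least_squares
t=np.load("top0.npy",allow_pickle=True).item(); s=np.load("scene0.npy",allow_pickle=True).item()
def proj(cm,P):
    q=(np.array(P)-cm["xyz"])@np.array(cm["rotation"]); f,cx,cy=K(cm); return q[...,:2]/q[...,2:]*f+[cx,cy]
c,sn=np.cos(.35),np.sin(.35)
def w(p,b): 
    x0,y0,a,hw=p; bx,by,bz=b; by=by*hw if abs(by)==1 else by
    X=bx*c-bz*sn; return [x0+X*np.cos(a)-by*np.sin(a),y0+X*np.sin(a)+by*np.cos(a),44+bx*sn+bz*c]
B=[(-66,1,12.5),(-66,-1,12.5),(89,39,10),(89,-39,10)]
S=np.array([[359.1,274.5],[387.8,287.7],[394.9,227.75],[427,238.2]])
T=np.array([[370.5,228.5],[395.9,229.4],[373.5,177.2],[400.9,178.6]])
def res(p,l): return np.concatenate([(proj(cm,np.array([w(p,b) for b in B]))-o).ravel() for cm,o in l])
for n,l in(("scene",[(s,S)]),("top",[(t,T)]),("both",[(s,S),(t,T)])):
    r=least_squares(res,[486,-195,0,38],args=(l,)); print(n,r.x,np.round(r.fun,1))
E
```

```text
scene [ 4.82582824e+02 -1.96838785e+02 -1.84583422e-03  3.64207626e+01] [-0.2  0.6 -0.1  0.4  1.1 -0.7 -0.8 -0.6]
top [ 4.86696506e+02 -1.94751215e+02 -1.81756281e-02  3.76085774e+01] [-0.1  0.3 -0.1  0.2  0.2  0.  -0.  -0.5]
both [ 4.85165427e+02 -1.95426102e+02 -8.97982315e-03  3.70413376e+01] [-0.3 -0.4  0.  -0.4  1.4 -1.3 -0.6 -1.1  0.5  0.9  0.2  0.6  0.1  0.7
 -0.  -0.1]
```

```bash
cat >> h.py <<'E'
from scipy.spatial.transform import Rotation as Ro
def tool(yawy, pitch=0., roll=0.):
    """tool pointing down with y axis at yawy deg; pitch: approach leaning by pitch rad toward dir (yawy-90)"""
    a=np.radians(yawy); y=np.array([np.cos(a),np.sin(a),0]); f=np.array([np.sin(a),-np.cos(a),0])
    z=np.sin(pitch)*f-np.cos(pitch)*np.array([0,0,1]); x=np.cross(y,z); return np.c_[x,y,z]
def row(p,R,o=None):
    o=o or bot.get_obs(); R0=np.array(o["ee_rot"]); d=R0.T@(np.array(p)-o["position"]); w=Ro.from_matrix(R0.T@R).as_rotvec()
    return np.round(d,1).tolist(),np.round(w,3).tolist()
def st():
    o=bot.get_obs(); R=np.array(o["ee_rot"]); print("t",round(o["clock"],2),"p",np.round(o["position"],1),"gap",round(o["finger_gap"],3),"F",np.round(o["ft_force"],1),"M",np.round(o["wrist_torque"],2)); print("q",np.round(o["joint_pos"],2),"z",np.round(R[:,2],3),"y",np.round(R[:,1],3)); return o
# rack
X0=np.array([485.,-195.5,44.]); YAW=-0.01
def bedR():
    return Ro.from_euler('z',YAW).as_matrix()@Ro.from_euler('y',-.35).as_matrix()
def bedp(b): return X0+bedR()@np.array(b,float)
E
python3 - <<'E'
from h import *
R=tool(89.5,.35); print(R.round(3), bedR().round(3))
n=bedp((3,1,-3)); print(n)
print(row(bedp((3,1,110)),R)); print(row(n,R))
E
```

```text
[[-0.939  0.009  0.343]
 [ 0.008  1.    -0.003]
 [-0.343  0.    -0.939]] [[ 0.939  0.01  -0.343]
 [-0.009  1.     0.003]
 [ 0.343  0.     0.939]]
[ 488.85661906 -194.53851747   42.21057528]
([-487.5, -701.5, 57.1], [-0.053, -0.348, -0.289])
([-524.7, -690.2, 163.3], [-0.053, -0.348, -0.289])
```

>>> send_rows(
  steps=[
    [-0.5,-487,-701,57,-0.05,-0.35,-0.29],
    [-0.5,-487,-701,57,-0.05,-0.35,-0.29],
    [-0.5,-487,-701,57,-0.05,-0.35,-0.29],
    [-0.5,-487,-701,57,-0.05,-0.35,-0.29],
    [-0.5,-487,-701,57,-0.05,-0.35,-0.29],
    [-0.5,-487,-701,57,-0.05,-0.35,-0.29],
    [-0.5,-487,-701,57,-0.05,-0.35,-0.29],
    [-0.5,-487,-701,57,-0.05,-0.35,-0.29],
    [-0.5,-487,-701,57,-0.05,-0.35,-0.29],
    [-0.5,-487,-701,57,-0.05,-0.35,-0.29],
    [-0.5,-487,-701,57,-0.05,-0.35,-0.29],
    [-0.5,-487,-701,57,-0.05,-0.35,-0.29],
  ],
  force=20,
)

```text
clock: 1.6
position: [417.4, -93.3, 155.9]
ee_rot: [[-0.938, 0.01, 0.346], [0.008, 1.0, -0.007], [-0.346, -0.004, -0.938]]
ft_force: [1.4, 1.0, 0.7]
finger_gap: 0.752
```

```bash
python3 - <<'E'
from h import *
st(); R=tool(89.5,.35)
print(row(bedp((3,1,110)),R)); print(row(bedp((3,1,-3)),R))
E
```

```text
t 1.6 p [417.4 -93.3 155.9] gap 0.752 F [1.4 1.  0.7] M [ 0.06  0.19 -0.01]
q [-0.62 -0.54  2.38  0.23  1.02 -2.28] z [ 0.346 -0.007 -0.938] y [ 0.01   1.    -0.004]
([-28.9, -100.5, 19.1], [-0.004, 0.003, 0.0])
([-28.6, -100.1, 132.1], [-0.004, 0.003, 0.0])
```

>>> send_rows(
  steps=[
    [-0.5,-29,-100,19,0,0,0],
    [-0.5,-29,-100,19,0,0,0],
    [-0.5,-29,-100,19,0,0,0],
    [-0.5,-29,-100,60,0,0,0],
    [-0.5,-29,-100,95,0,0,0],
    [-0.5,-29,-100,95,0,0,0],
  ],
)

```text
clock: 2.35
position: [474.7, -191.3, 74.4]
ee_rot: [[-0.94, 0.008, 0.341], [0.008, 1.0, -0.002], [-0.341, 0.001, -0.94]]
ft_force: [-0.2, -0.2, 0.3]
finger_gap: 0.751
```

```bash
python3 - <<'E'
from h import *
st(); R=tool(89.5,.35)
print(row(bedp((3,1,-3)),R))
for n in("top","scene"):
    c=read_camera(n); a=c["color"][150:260,320:440] if n=="top" else c["color"][200:310,310:450]; save(n+"1.png",cv2.resize(a,None,fx=5,fy=5,interpolation=cv2.INTER_CUBIC))
E
```

```text
t 2.35 p [ 474.7 -191.3   74.4] gap 0.751 F [-0.2 -0.2  0.3] M [0.03 0.12 0.02]
q [-0.73 -0.1   2.22  0.33  0.78 -2.5 ] z [ 0.341 -0.002 -0.94 ] y [0.008 1.    0.001]
([-2.3, -3.2, 35.1], [0.001, -0.002, 0.0])
```

View pics/scene1.png

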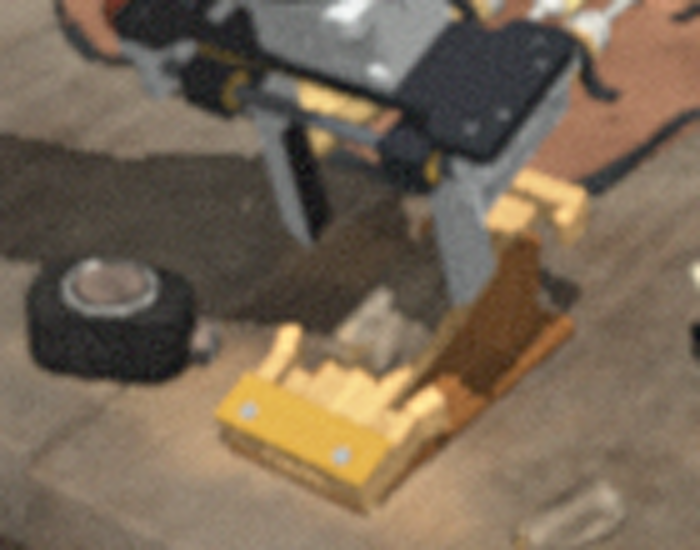

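View pics/top1.png

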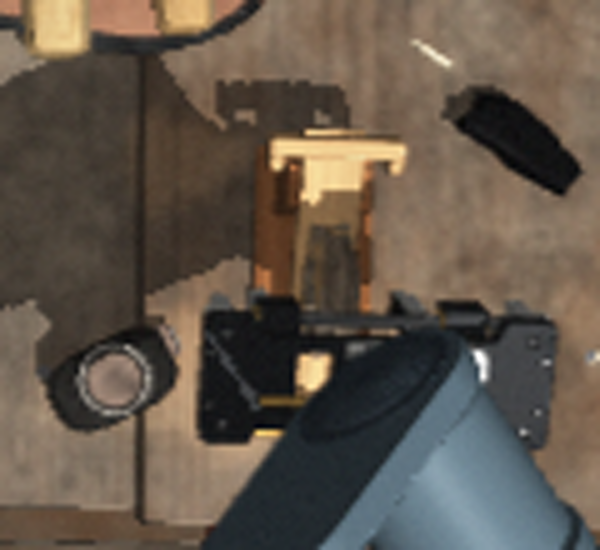

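The open fingers straddle the grey piece on the bed (scene crop, pieces at about 375,330), clear of rack and tape. I'll go down and grip.

>>> send_rows(
  steps=[
    [-0.5,-2.5,-3,20,0,0,0],
    [-0.5,-2.5,-3,35,0,0,0],
    [-0.5,-2.5,-3,35,0,0,0],
    [1,-2.5,-3,35,0,0,0],
    [1,-2.5,-3,35,0,0,0],
    [1,-2.5,-3,35,0,0,0],
    [1,-2.5,-3,35,0,0,0],
  ],
  force=20,
)

```text
clock: 3.32
position: [490.9, -196.7, 46.1]
ee_rot: [[-0.938, 0.009, 0.346], [0.007, 1.0, -0.007], [-0.346, -0.004, -0.938]]
ft_force: [-2.1, 1.3, 3.5]
finger_gap: 0.363
```

>>> send_rows(
  steps=[
    [1,0,0,-10,0,0,0],
    [1,0,0,-40,0,0,0],
    [1,0,0,-80,0,0,0],
    [1,0,0,-80,0,0,0],
  ],
)

```text
clock: 3.82
position: [464.4, -197.8, 124.8]
ee_rot: [[-0.936, 0.01, 0.351], [0.006, 1.0, -0.012], [-0.351, -0.009, -0.936]]
ft_force: [0.2, -0.5, -0.8]
finger_gap: 0.36
```

```bash
python3 - <<'E'
from h import *
st()
c=read_camera("scene"); save("scene2.png",cv2.resize(c["color"][170:310,290:450],None,fx=4.5,fy=4.5,interpolation=cv2.INTER_CUBIC))
print(row((470,60,120),tool(70)),row((470,60,8),tool(70)))
E
```

```text
t 3.83 p [ 464.4 -197.8  124.8] gap 0.36 F [ 0.2 -0.5 -0.8] M [0.03 0.17 0.05]
q [-0.76 -0.22  2.22  0.31  0.89 -2.49] z [ 0.351 -0.012 -0.936] y [ 0.01   1.    -0.009]
([-3.4, 257.0, 2.3], [0.054, 0.354, 0.337]) ([35.7, 257.7, 107.3], [0.054, 0.354, 0.337])
```

View pics/scene2.png

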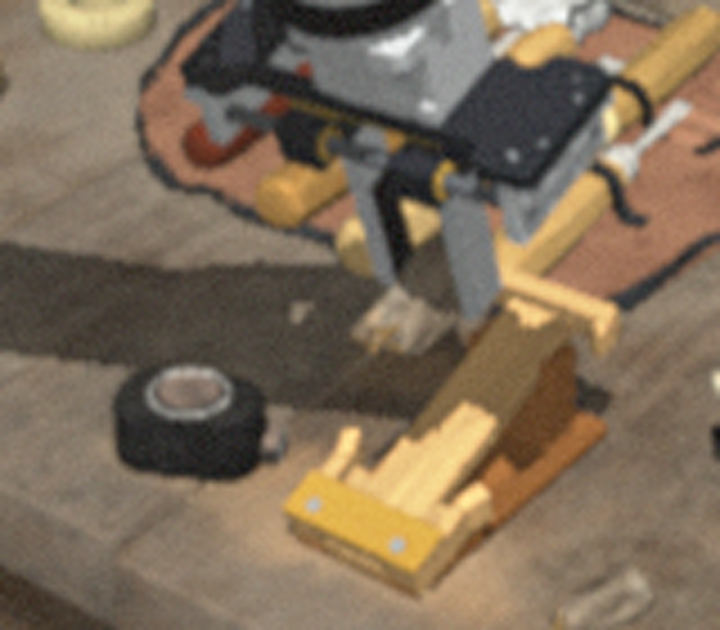

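>>> send_rows(
  steps=[
    [1,-3,257,2,0.05,0.35,0.34],
    [1,-3,257,2,0.05,0.35,0.34],
    [1,-3,257,2,0.05,0.35,0.34],
    [1,-3,257,2,0.05,0.35,0.34],
    [1,-3,257,2,0.05,0.35,0.34],
    [1,16,257,55,0.05,0.35,0.34],
    [1,34,257,103,0.05,0.35,0.34],
    [1,35,257,105,0.05,0.35,0.34],
    [1,35,257,107,0.05,0.35,0.34],
    [1,35,257,107,0.05,0.35,0.34],
  ],
)

```text
clock: 5.12
position: [472.4, 59.0, 10.4]
ee_rot: [[-0.939, 0.344, 0.008], [0.344, 0.939, 0.003], [-0.007, 0.006, -1.0]]
ft_force: [0.1, -0.1, 0.2]
finger_gap: 0.361
```

```bash
python3 - <<'E'
from h import *
st()
E
```

```text
t 5.12 p [472.4  59.   10.4] gap 0.361 F [ 0.1 -0.1  0.2] M [-0.05 -0.02 -0.04]
q [-0.12  0.12  2.11  0.01  0.91 -1.34] z [ 0.008  0.003 -1.   ] y [0.344 0.939 0.006]
```

>>> send_rows(
  steps=[
    [1,0,0,5,0,0,0],
    [1,0,0,8,0,0,0],
    [-0.2,0,0,8,0,0,0],
    [-0.4,0,0,8,0,0,0],
    [-0.4,0,0,8,0,0,0],
    [-0.4,0,0,-20,0,0,0],
    [-0.4,0,0,-70,0,0,0],
    [-0.4,0,0,-120,0,0,0],
  ],
)

```text
clock: 6.12
position: [471.0, 58.6, 131.6]
ee_rot: [[-0.939, 0.344, 0.008], [0.344, 0.939, 0.003], [-0.006, 0.006, -1.0]]
ft_force: [0.7, -0.1, 0.2]
finger_gap: 0.701
```

```bash
python3 - <<'E'
from h import *
st()
c=read_camera("scene"); save("scene3.png",c["color"])
R=tool(-54); print(row((447,243.6,150),R),row((447,243.6,3),R))
E
```

```text
t 6.12 p [471.   58.6 131.6] gap 0.701 F [ 0.7 -0.1  0.2] M [-0.   -0.05 -0.01]
q [-0.12 -0.1   2.06  0.    1.17 -1.34] z [ 0.008  0.003 -1.   ] y [0.344 0.939 0.006]
([90.4, 164.3, -11.2], [0.024, 0.001, 2.162]) ([93.1, 163.0, 135.8], [0.024, 0.001, 2.162])
```

View pics/scene3.png

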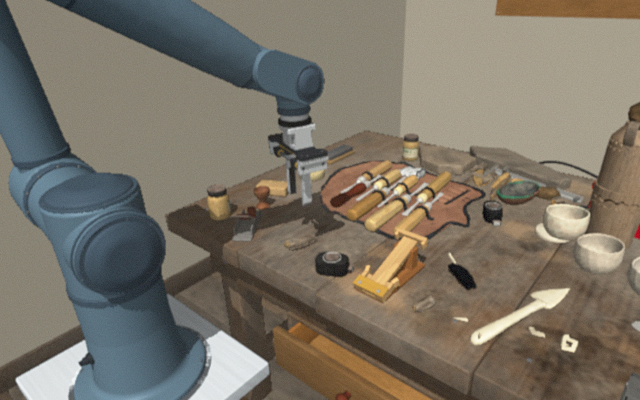

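>>> send_rows(
  steps=[
    [-0.5,90,163,-11,0,0,2.16],
    [-0.5,90,163,-11,0,0,2.16],
    [-0.5,90,163,-11,0,0,2.16],
    [-0.5,90,163,-11,0,0,2.16],
    [-0.5,90,163,-11,0,0,2.16],
    [-0.5,90,163,-11,0,0,2.16],
    [-0.5,90,163,-11,0,0,2.16],
    [-0.5,90,163,-11,0,0,2.16],
    [-0.5,90,163,-11,0,0,2.16],
    [-0.5,90,163,-11,0,0,2.16],
    [-0.5,90,163,-11,0,0,2.16],
    [-0.5,90,163,-11,0,0,2.16],
  ],
)

```text
clock: 7.68
position: [446.8, 242.3, 149.6]
ee_rot: [[0.811, 0.585, 0.02], [0.585, -0.811, 0.002], [0.017, 0.01, -1.0]]
ft_force: [0.5, 0.6, -0.0]
finger_gap: 0.748
```

```bash
python3 - <<'E'
from h import *
st()
R=tool(-54); print(row((448,242,90),R),row((448,242,4),R))
c=read_camera("top"); save("top4.png",cv2.resize(c["color"][150:270,160:340],None,fx=4,fy=4,interpolation=cv2.INTER_CUBIC))
E
```

```text
t 7.67 p [446.8 242.3 149.6] gap 0.748 F [ 0.5  0.6 -0. ] M [-0.08  0.14  0.02]
q [ 0.28 -0.04  1.98 -0.    1.19  1.22] z [ 0.02   0.002 -1.   ] y [ 0.585 -0.811  0.01 ]
([-0.2, 0.3, 59.6], [0.01, -0.017, -0.003]) ([-1.7, -0.6, 145.5], [0.01, -0.017, -0.003])
```

View pics/top4.png

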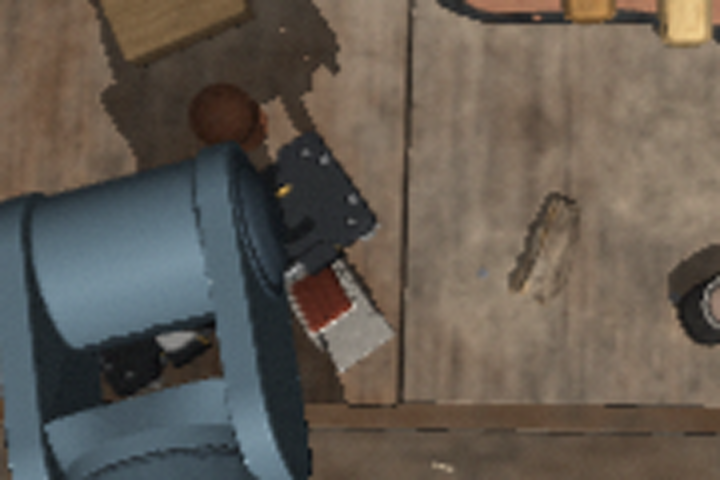

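>>> send_rows(
  steps=[
    [-0.5,0,0,40,0.01,-0.017,-0.003],
    [-0.5,0,0,75,0.01,-0.017,-0.003],
    [-0.5,-1,0,75,0.01,-0.017,-0.003],
  ],
)

```text
clock: 8.1
position: [445.1, 241.1, 71.8]
ee_rot: [[0.81, 0.586, -0.006], [0.586, -0.81, -0.002], [-0.006, -0.002, -1.0]]
ft_force: [0.5, -0.6, -0.9]
finger_gap: 0.754
```

```bash
python3 - <<'E'
from h import *
st()
R=tool(-54); print(row((448,242,4),R))
c=read_camera("scene"); save("scene5.png",cv2.resize(c["color"][120:260,170:350],None,fx=4,fy=4,interpolation=cv2.INTER_CUBIC))
E
```

```text
t 8.1 p [445.1 241.1  71.8] gap 0.754 F [ 0.5 -0.6 -0.9] M [-0.04  0.15  0.  ]
q [0.27 0.08 2.01 0.   1.06 1.22] z [-0.006 -0.002 -1.   ] y [ 0.586 -0.81  -0.002]
([3.3, 1.1, 67.8], [-0.002, 0.006, -0.002])
```

View pics/scene5.png

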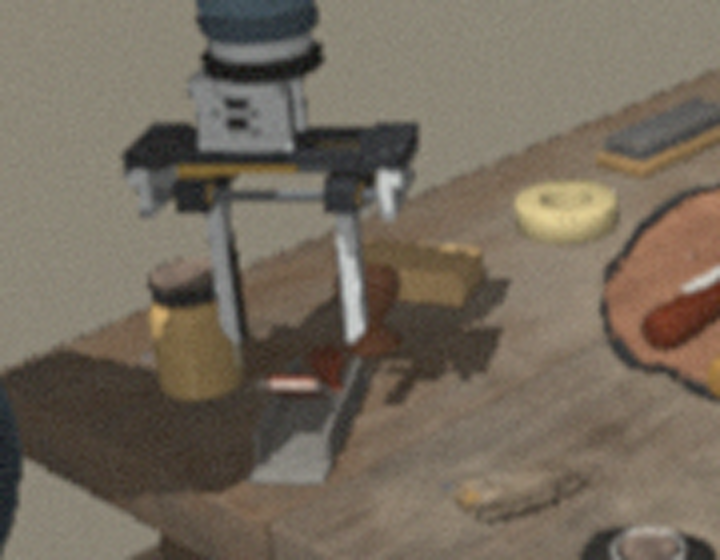

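```bash
python3 - <<'E'
from h import *
R=tool(-54); print(row((438.5,235,4),R))
E
```

```text
([-10.3, 0.6, 69.9], [-0.001, 0.002, -0.003])
```

>>> send_rows(
  steps=[
    [-0.5,-10,0.5,0,0,0,0],
    [-0.5,-10,0.5,30,0,0,0],
    [-0.5,-10,0.5,60,0,0,0],
    [-0.5,-10,0.5,70,0,0,0],
    [-0.5,-10,0.5,70,0,0,0],
  ],
  force=15,
)

```text
clock: 8.78
position: [438.9, 235.2, 4.6]
ee_rot: [[0.81, 0.586, -0.002], [0.586, -0.81, -0.0], [-0.002, -0.001, -1.0]]
ft_force: [-0.0, 0.7, 0.5]
finger_gap: 0.753
```

>>> send_rows(
  steps=[
    [1,0,0,0,0,0,0],
    [1,0,0,0,0,0,0],
    [1,0,0,0,0,0,0],
    [1,0,0,0,0,0,0],
  ],
  force=50,
)

```text
clock: 9.28
position: [440.1, 235.3, 5.7]
ee_rot: [[0.81, 0.586, 0.0], [0.586, -0.81, -0.0], [0.0, 0.001, -1.0]]
ft_force: [-0.9, -2.7, 5.8]
finger_gap: 0.526
```

```bash
python3 - <<'E'
from h import *
st()
c=read_camera("scene"); save("scene6.png",cv2.resize(c["color"][120:260,170:350],None,fx=4,fy=4,interpolation=cv2.INTER_CUBIC))
E
```

```text
t 9.28 p [440.1 235.3   5.7] gap 0.526 F [-0.9 -2.7  5.8] M [-0.47  0.14 -0.07]
q [ 0.26  0.18  2.05 -0.    0.91  1.21] z [ 0. -0. -1.] y [ 0.586 -0.81   0.001]
```

View pics/scene6.png

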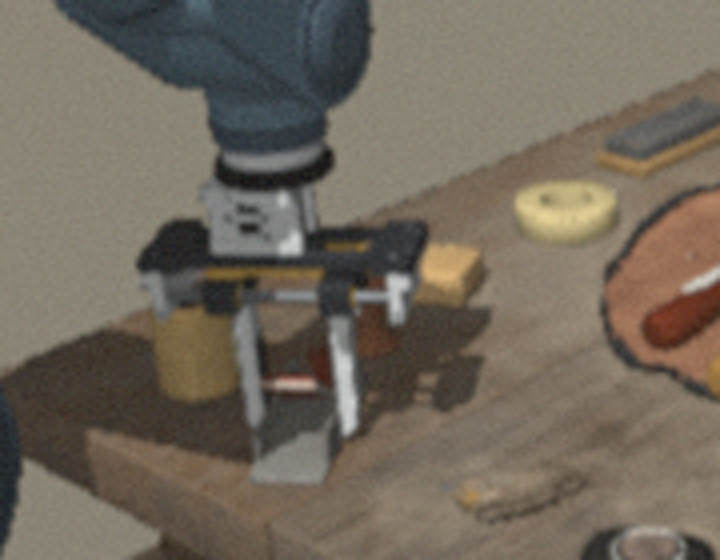

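```bash
cat >> h.py <<'E'
HEEL=np.array([-64.7,0,5.7])  # heel edge in tool frame
def place(b,th,dyaw=0.):
    R=tool(-90+np.degrees(YAW+dyaw),-(.35+th)); return bedp(b)-R@HEEL, R
def heelbed(o,heel=None):
    R=np.array(o["ee_rot"]); p=np.array(o["position"])+R@(HEEL if heel is None else heel); th=np.arctan2(R[2,0],R[0,0])-.35
    return np.round(bedR().T@(p-X0),1),round(th,3),"yawerr",round(np.arctan2(-R[0,1],-R[1,1])*-1-YAW,3)
E
python3 - <<'E'
from h import *
p,R=place((-50,0,90),.15); print(p,R.round(2)); print(row(p,R))
E
```

```text
[ 461.21861699 -195.26217824  147.41970673] [[ 0.88 -0.01  0.48]
 [-0.01 -1.   -0.  ]
 [ 0.48  0.   -0.88]]
([-235.1, 361.3, -141.6], [-0.158, 0.483, 0.623])
```

>>> send_rows(
  steps=[
    [1,0,0,-10,0,0,0],
    [1,0,0,-50,0,0,0],
    [1,0,0,-110,0,0,0],
    [1,0,0,-150,0,0,0],
    [1,0,0,-150,0,0,0],
  ],
)

```text
clock: 9.95
position: [441.6, 236.0, 158.4]
ee_rot: [[0.81, 0.586, 0.006], [0.586, -0.81, 0.001], [0.006, 0.003, -1.0]]
ft_force: [-0.4, 0.3, -5.4]
finger_gap: 0.524
```

```bash
python3 - <<'E'
from h import *
st()
c=read_camera("scene"); save("scene7.png",cv2.resize(c["color"][80:230,170:350],None,fx=4,fy=4,interpolation=cv2.INTER_CUBIC))
p,R=place((-50,0,90),.15); print(p); print(row(p,R))
E
```

```text
t 9.95 p [441.6 236.  158.4] gap 0.524 F [-0.4  0.3 -5.4] M [-0.06  0.16 -0.  ]
q [ 0.26 -0.06  1.98 -0.    1.22  1.21] z [ 0.006  0.001 -1.   ] y [ 0.586 -0.81   0.003]
[ 461.21861699 -195.26217824  147.41970673]
([-235.0, 361.5, 8.1], [-0.159, 0.482, 0.623])
```

View pics/scene7.png

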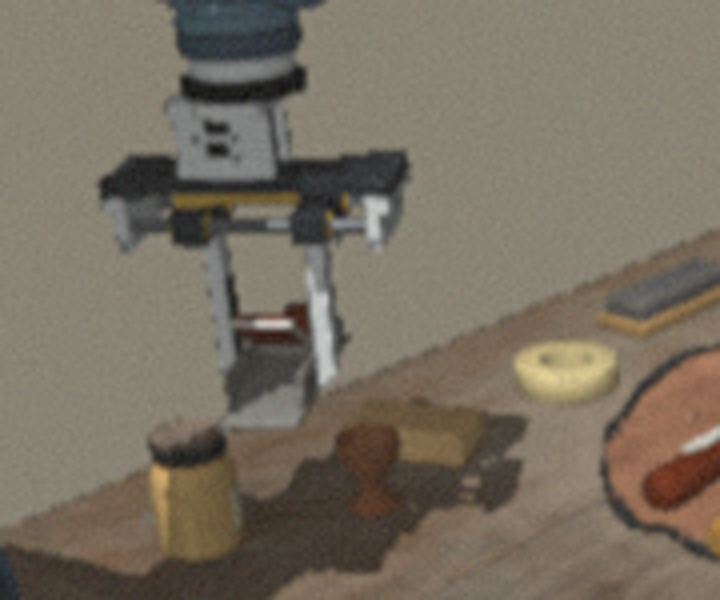

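>>> send_rows(
  steps=[
    [1,-235,361,8,-0.159,0.482,0.623],
    [1,-235,361,8,-0.159,0.482,0.623],
    [1,-235,361,8,-0.159,0.482,0.623],
    [1,-235,361,8,-0.159,0.482,0.623],
    [1,-235,361,8,-0.159,0.482,0.623],
    [1,-235,361,8,-0.159,0.482,0.623],
    [1,-235,361,8,-0.159,0.482,0.623],
    [1,-235,361,8,-0.159,0.482,0.623],
    [1,-235,361,8,-0.159,0.482,0.623],
    [1,-235,361,8,-0.159,0.482,0.623],
  ],
)

```text
clock: 11.25
position: [460.1, -192.7, 145.7]
ee_rot: [[0.879, -0.008, 0.477], [-0.008, -1.0, -0.002], [0.477, -0.002, -0.879]]
ft_force: [0.4, 0.8, -4.8]
finger_gap: 0.527
```

```bash
python3 - <<'E'
from h import *
o=st(); print(heelbed(o))
for n,sl in(("scene",np.s_[170:310,290:470]),("top",np.s_[140:260,310:460])):
    c=read_camera(n); np.save(n+"8.npy",c,allow_pickle=True); save(n+"8.png",cv2.resize(c["color"][sl],None,fx=4,fy=4,interpolation=cv2.INTER_CUBIC))
p,R=place((-50,0,12),.15); print(p); print(row(p,R))
E
```

```text
t 11.25 p [ 460.1 -192.7  145.7] gap 0.527 F [ 0.4  0.8 -4.8] M [-0.01  0.85  0.03]
q [-0.83 -0.34  2.3   0.47  0.89  0.5 ] z [ 0.477 -0.002 -0.879] y [-0.008 -1.    -0.002]
(array([-51.7,   2.5,  88.9]), np.float64(0.147), 'yawerr', np.float64(0.002))
[ 487.96330868 -195.52963407   74.14863513]
([-10.8, 2.1, 76.8], [-0.001, 0.001, 0.002])
```

View pics/scene8.png

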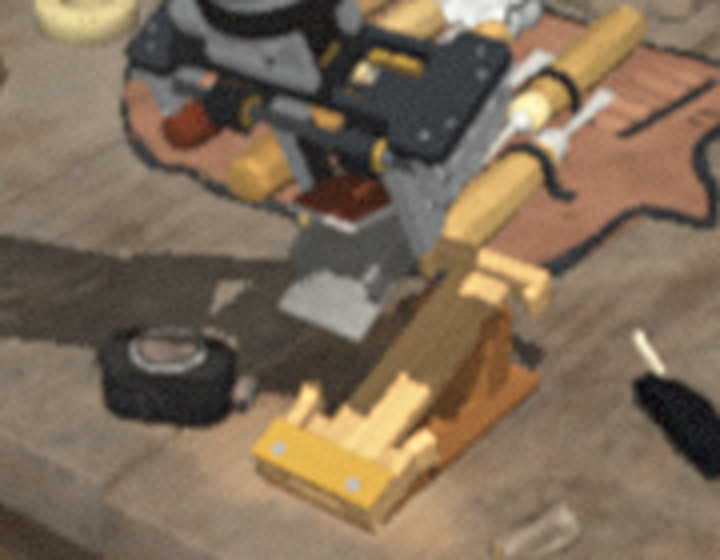

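View pics/top8.png

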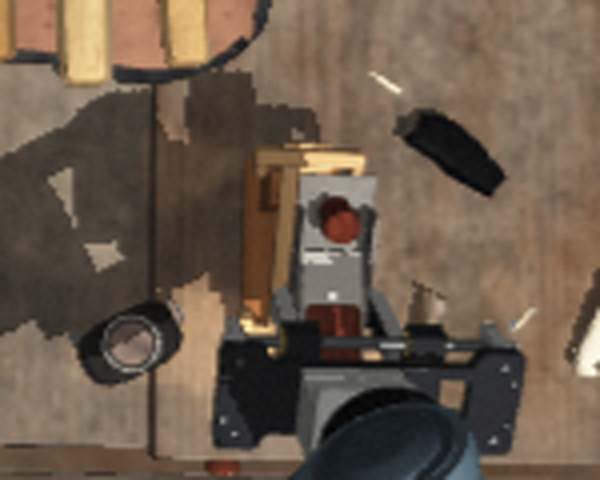

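```bash
python3 - <<'E'
from h import *
from scipy.optimize import least_squares
s=np.load("scene8.npy",allow_pickle=True).item()
def proj(cm,P):
    q=(np.array(P)-cm["xyz"])@np.array(cm["rotation"]); f,cx,cy=K(cm); return q[...,:2]/q[...,2:]*f+[cx,cy]
o=bot.get_obs(); R=np.array(o["ee_rot"]); p=np.array(o["position"])
L=np.array([[-64.7,-25,.7],[-64.7,25,.7],[-64.7,25,5.7],[-64.7,-25,5.7]])
q=proj(s,p+L@R.T); print(q)
a=s["color"][225:275,340:400]; k=12
big=cv2.resize(a,None,fx=k,fy=k,interpolation=cv2.INTER_LINEAR)
for u,v in q: cv2.circle(big,(int((u-340+.5)*k),int((v-225+.5)*k)),3,(255,0,0),-1)
save("z8.png",big)
E
```

```text
[[358.58637346 245.90228807]
 [379.06899657 254.27244097]
 [379.70872078 255.6271291 ]
 [359.28669918 247.246307  ]]
```

View pics/z8.png

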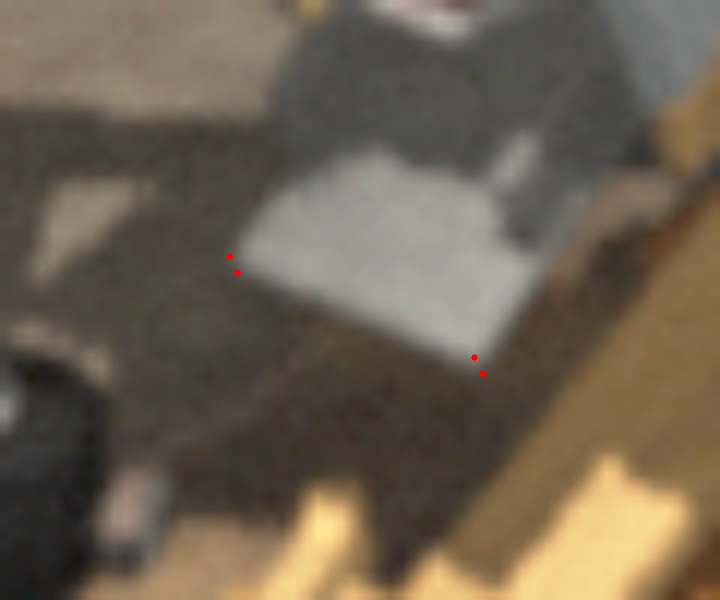

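>>> send_rows(
  steps=[
    [1,-10,2,20,0,0,0],
    [1,-11,2,45,0,0,0],
    [1,-11,2,65,0,0,0],
    [1,-11,2,75,0,0,0],
    [1,-11,2,77,0,0,0],
  ],
)

```text
clock: 11.98
position: [488.0, -194.7, 73.6]
ee_rot: [[0.878, -0.007, 0.478], [-0.006, -1.0, -0.003], [0.478, -0.001, -0.878]]
ft_force: [0.3, -0.3, -5.3]
finger_gap: 0.526
```

```bash
python3 - <<'E'
from h import *
o=st(); print(heelbed(o))
for n,sl in(("scene",np.s_[200:310,320:450]),("top",np.s_[160:255,330:440])):
    c=read_camera(n); np.save(n+"9.npy",c,allow_pickle=True); save(n+"9.png",cv2.resize(c["color"][sl],None,fx=5,fy=5,interpolation=cv2.INTER_CUBIC))
for b in((-50,0,4),(-50,0,-2),(-76,0,1)):
    p,R=place(b,.13); print(b,row(p,R))
E
```

```text
t 11.97 p [ 488.  -194.7   73.6] gap 0.526 F [ 0.3 -0.3 -5.3] M [-0.04  0.93  0.05]
q [-0.78 -0.12  2.28  0.56  0.69  0.41] z [ 0.478 -0.003 -0.878] y [-0.007 -1.    -0.001]
(array([-50.2,   0.7,  11.6]), np.float64(0.149), 'yawerr', np.float64(0.003))
(-50, 0, 4) ([-1.4, 0.2, 9.3], [-0.001, -0.02, 0.002])
(-50, 0, -2) ([-2.2, 0.2, 15.3], [-0.001, -0.02, 0.002])
(-76, 0, 1) ([-27.5, 0.1, 8.4], [-0.001, -0.02, 0.002])
```

View pics/scene9.png

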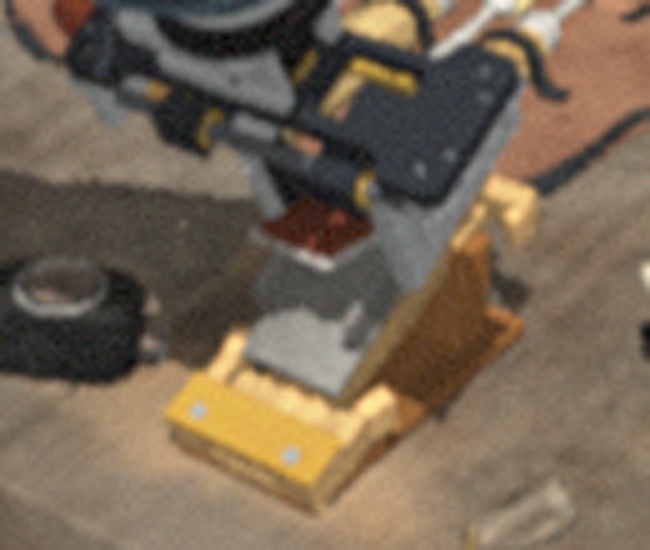

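View pics/top9.png

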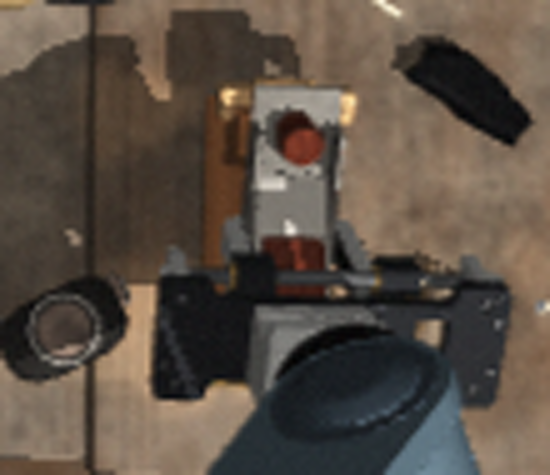

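>>> send_rows(
  steps=[
    [1,-1,0,5,0,-0.02,0],
    [1,-1.5,0,9,0,-0.02,0],
    [1,-1.5,0,9,0,-0.02,0],
  ],
)

```text
clock: 12.45
position: [491.1, -195.3, 65.5]
ee_rot: [[0.887, -0.007, 0.461], [-0.007, -1.0, -0.003], [0.461, -0.0, -0.887]]
ft_force: [-0.5, 0.2, -5.5]
finger_gap: 0.526
```

```bash
python3 - <<'E'
from h import *
o=st(); print(heelbed(o))
for b in((-50,0,0),(-50,0,-2)):
    p,R=place(b,.13); print(b,row(p,R))
E
```

```text
t 12.45 p [ 491.1 -195.3   65.5] gap 0.526 F [-0.5  0.2 -5.5] M [-0.01  0.88 -0.  ]
q [-0.77 -0.08  2.26  0.53  0.68  0.44] z [ 0.461 -0.003 -0.887] y [-0.007 -1.    -0.   ]
(array([-50.4,   0.2,   4.1]), np.float64(0.129), 'yawerr', np.float64(0.003))
(-50, 0, 0) ([-0.2, 0.3, 4.1], [-0.001, 0.001, 0.002])
(-50, 0, -2) ([-0.4, 0.3, 6.1], [-0.001, 0.001, 0.002])
```

>>> send_rows(
  steps=[
    [1,0,0,2,0,0,0],
    [1,0,0,3,0,0,0],
    [1,0,0,3.5,0,0,0],
  ],
)

```text
clock: 12.82
position: [492.7, -195.3, 62.3]
ee_rot: [[0.887, -0.007, 0.461], [-0.007, -1.0, -0.003], [0.461, -0.0, -0.887]]
ft_force: [-0.8, -0.3, -5.5]
finger_gap: 0.523
```

>>> send_rows(
  steps=[
    [1,0,0,1,0,0,0],
    [1,0,0,2,0,0,0],
  ],
)

```text
clock: 13.08
position: [493.6, -195.3, 60.5]
ee_rot: [[0.887, -0.007, 0.461], [-0.007, -1.0, -0.003], [0.461, -0.0, -0.887]]
ft_force: [0.7, -0.9, -5.8]
finger_gap: 0.529
```

```bash
python3 - <<'E'
from h import *
o=st(); print(heelbed(o))
E
```

```text
t 13.07 p [ 493.6 -195.3   60.5] gap 0.529 F [ 0.7 -0.9 -5.8] M [-0.    0.93 -0.04]
q [-0.77 -0.07  2.25  0.54  0.67  0.43] z [ 0.461 -0.003 -0.887] y [-0.007 -1.    -0.   ]
(array([-49.7,   0.2,  -1.4]), np.float64(0.129), 'yawerr', np.float64(0.003))
```

>>> send_rows(
  steps=[
    [1,0,0,1,0,0,0],
    [1,0,0,1.5,0,0,0],
  ],
)

```text
clock: 13.32
position: [494.5, -195.3, 59.6]
ee_rot: [[0.887, -0.007, 0.461], [-0.007, -1.0, -0.003], [0.461, -0.0, -0.887]]
ft_force: [-4.3, 2.6, 2.1]
finger_gap: 0.522
```

>>> send_rows(
  steps=[
    [1,0,0,1,0,0,0],
    [1,0,0,1.5,0,0,0],
  ],
)

```text
clock: 13.58
position: [495.6, -195.4, 58.7]
ee_rot: [[0.887, -0.007, 0.462], [-0.007, -1.0, -0.003], [0.462, -0.001, -0.887]]
ft_force: [-2.5, 2.9, 3.4]
finger_gap: 0.526
```

```bash
python3 - <<'E'
from h import *
o=st(); print(heelbed(o))
for n,sl in(("scene",np.s_[220:310,340:440]),):
    c=read_camera(n); save(n+"10.png",cv2.resize(c["color"][sl],None,fx=7,fy=7,interpolation=cv2.INTER_CUBIC))
E
```

```text
t 13.57 p [ 495.6 -195.4   58.7] gap 0.526 F [-2.5  2.9  3.4] M [0.57 1.04 0.13]
q [-0.76 -0.06  2.25  0.54  0.66  0.43] z [ 0.462 -0.003 -0.887] y [-0.007 -1.    -0.001]
(array([-48.4,   0.1,  -3.8]), np.float64(0.13), 'yawerr', np.float64(0.003))
```

View pics/scene10.png

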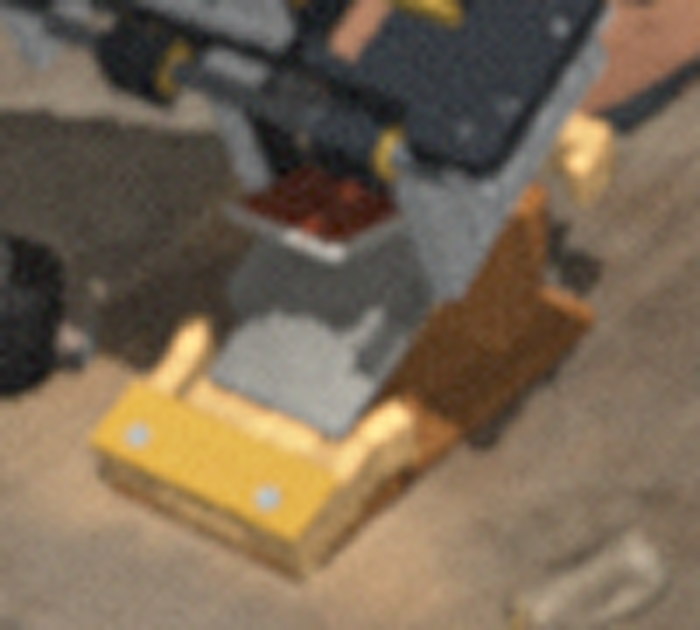

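>>> send_rows(
  steps=[
    [1,0,0,-3,0,0,0],
    [1,0,-1.5,-3,0,0,0],
    [1,0,-1.5,-3,0,0,0],
  ],
)

```text
clock: 14.0
position: [493.9, -193.6, 60.9]
ee_rot: [[0.887, -0.007, 0.461], [-0.007, -1.0, -0.003], [0.461, -0.001, -0.887]]
ft_force: [0.2, -0.1, -5.7]
finger_gap: 0.527
```

>>> send_rows(
  steps=[
    [1,-1.5,0,1.5,0,0,0],
    [1,-1.5,0,2.5,0,0,0],
    [1,-1.5,0,2.5,0,0,0],
  ],
)

```text
clock: 14.38
position: [493.5, -193.6, 57.9]
ee_rot: [[0.887, -0.007, 0.461], [-0.006, -1.0, -0.002], [0.461, -0.001, -0.887]]
ft_force: [-3.6, 1.0, 0.0]
finger_gap: 0.522
```

```bash
python3 - <<'E'
from h import *
o=st(); print(heelbed(o))
E
```

```text
t 14.38 p [ 493.5 -193.6   57.9] gap 0.522 F [-3.6  1.   0. ] M [ 0.07  1.62 -0.03]
q [-0.76 -0.06  2.26  0.54  0.66  0.43] z [ 0.461 -0.002 -0.887] y [-0.007 -1.    -0.001]
(array([-50.6,   1.8,  -3.8]), np.float64(0.129), 'yawerr', np.float64(0.003))
```

```bash
cat >> h.py <<'E'
X0=np.array([485.,-193.8,44.]); HEEL=np.array([-64.7,0,2.4])
E
python3 - <<'E'
from h import *
o=bot.get_obs(); print(heelbed(o))
for b in((-50,0,.3),(-58,0,.3),(-66,0,0.3),(-72,0,0.3),(-76,0,0.3)):
    p,R=place(b,.17); print(b,row(p,R))
E
```

```text
(array([-51.1,   0.1,  -0.5]), np.float64(0.129), 'yawerr', np.float64(0.003))
(-50, 0, 0.3) ([1.0, 0.3, -3.3], [-0.002, 0.041, 0.002])
(-58, 0, 0.3) ([-6.9, 0.3, -4.4], [-0.002, 0.041, 0.002])
(-66, 0, 0.3) ([-14.9, 0.2, -5.4], [-0.002, 0.041, 0.002])
(-72, 0, 0.3) ([-20.8, 0.2, -6.2], [-0.002, 0.041, 0.002])
(-76, 0, 0.3) ([-24.8, 0.2, -6.7], [-0.002, 0.041, 0.002])
```

>>> send_rows(
  steps=[
    [1,0.5,0,-3.3,0,0.04,0],
    [1,-3,0,-3.8,0,0.04,0],
    [1,-7,0,-4.3,0,0.04,0],
    [1,-11,0,-4.8,0,0.04,0],
    [1,-13,0,-5,0,0.04,0],
  ],
)

```text
clock: 15.0
position: [479.5, -193.5, 56.3]
ee_rot: [[0.868, -0.007, 0.496], [-0.006, -1.0, -0.003], [0.496, -0.001, -0.868]]
ft_force: [-0.8, 0.2, -5.5]
finger_gap: 0.526
```

```bash
python3 - <<'E'
from h import *
o=st(); print(heelbed(o))
c=read_camera("scene"); save("scene11.png",cv2.resize(c["color"][220:310,340:440],None,fx=7,fy=7,interpolation=cv2.INTER_CUBIC))
for b in((-66,0,0.3),(-70,0,0.3),(-72,0,0.3),(-76,0,0.3)):
    p,R=place(b,.17); print(b,row(p,R))
E
```

```text
t 15.0 p [ 479.5 -193.5   56.3] gap 0.526 F [-0.8  0.2 -5.5] M [-0.08  0.95  0.01]
q [-0.81 -0.1   2.31  0.63  0.65  0.32] z [ 0.496 -0.003 -0.868] y [-0.007 -1.    -0.001]
(array([-64.3,   0.1,   0.2]), np.float64(0.169), 'yawerr', np.float64(0.003))
(-66, 0, 0.3) ([-1.5, 0.3, -0.5], [-0.002, 0.001, 0.002])
(-70, 0, 0.3) ([-5.4, 0.3, -1.2], [-0.002, 0.001, 0.002])
(-72, 0, 0.3) ([-7.4, 0.3, -1.5], [-0.002, 0.001, 0.002])
(-76, 0, 0.3) ([-11.3, 0.2, -2.2], [-0.002, 0.001, 0.002])
```

View pics/scene11.png

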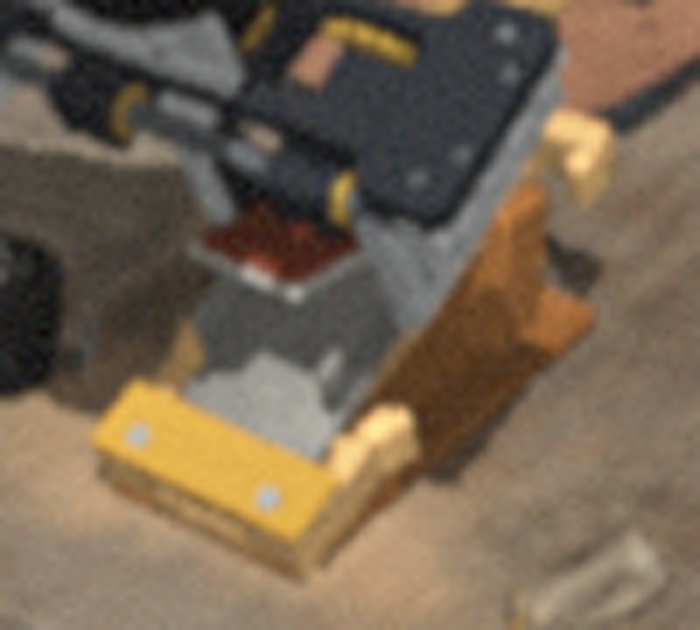

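The heel edge now disappears behind the brass lip's inner edge (crop 185,395 to 315,455), and there is no contact force. I'll slide it in slowly.

>>> send_rows(
  steps=[
    [1,-1.5,0,-0.5,0,0,0],
    [1,-3,0,-0.8,0,0,0],
    [1,-4,0,-1,0,0,0],
    [1,-5,0,-1.1,0,0,0],
  ],
)

```text
clock: 15.55
position: [474.5, -193.4, 54.7]
ee_rot: [[0.868, -0.007, 0.496], [-0.006, -1.0, -0.003], [0.496, -0.001, -0.868]]
ft_force: [0.8, -0.2, -6.0]
finger_gap: 0.53
```

```bash
python3 - <<'E'
from h import *
o=st(); print(heelbed(o))
for b in((-70,0,0.3),(-72,0,0.3),(-76,0,0.3)):
    p,R=place(b,.17); print(b,row(p,R))
E
```

```text
t 15.55 p [ 474.5 -193.4   54.7] gap 0.53 F [ 0.8 -0.2 -6. ] M [-0.03  0.87  0.02]
q [-0.82 -0.11  2.32  0.63  0.66  0.31] z [ 0.496 -0.003 -0.868] y [-0.007 -1.    -0.001]
(array([-69.6,   0.1,   0.4]), np.float64(0.169), 'yawerr', np.float64(0.003))
(-70, 0, 0.3) ([-0.4, 0.3, -0.1], [-0.002, 0.001, 0.002])
(-72, 0, 0.3) ([-2.4, 0.3, -0.4], [-0.002, 0.001, 0.002])
(-76, 0, 0.3) ([-6.3, 0.2, -1.1], [-0.002, 0.001, 0.002])
```

>>> send_rows(
  steps=[
    [1,-1.5,0,-0.2,0,0,0],
    [1,-3,0,-0.4,0,0,0],
    [1,-3,0,-0.4,0,0,0],
  ],
)

```text
clock: 15.92
position: [471.5, -193.4, 53.4]
ee_rot: [[0.868, -0.007, 0.496], [-0.007, -1.0, -0.003], [0.496, -0.001, -0.869]]
ft_force: [1.0, 0.7, -5.3]
finger_gap: 0.525
```

>>> send_rows(
  steps=[
    [1,-1,0,-0.1,0,0,0],
    [1,-2,0,-0.2,0,0,0],
    [1,-2,0,-0.2,0,0,0],
  ],
)

```text
clock: 16.3
position: [469.9, -193.5, 52.9]
ee_rot: [[0.868, -0.007, 0.496], [-0.007, -1.0, -0.003], [0.496, -0.001, -0.868]]
ft_force: [0.9, 0.8, -3.7]
finger_gap: 0.524
```

```bash
python3 - <<'E'
from h import *
o=st(); print(heelbed(o))
c=read_camera("scene"); save("scene12.png",cv2.resize(c["color"][220:310,340:440],None,fx=7,fy=7,interpolation=cv2.INTER_CUBIC))
E
```

```text
t 16.3 p [ 469.9 -193.5   52.9] gap 0.524 F [ 0.9  0.8 -3.7] M [0.07 0.63 0.01]
q [-0.83 -0.12  2.33  0.64  0.66  0.29] z [ 0.496 -0.003 -0.868] y [-0.007 -1.    -0.001]
(array([-74.5,   0. ,   0.2]), np.float64(0.169), 'yawerr', np.float64(0.003))
```

View pics/scene12.png

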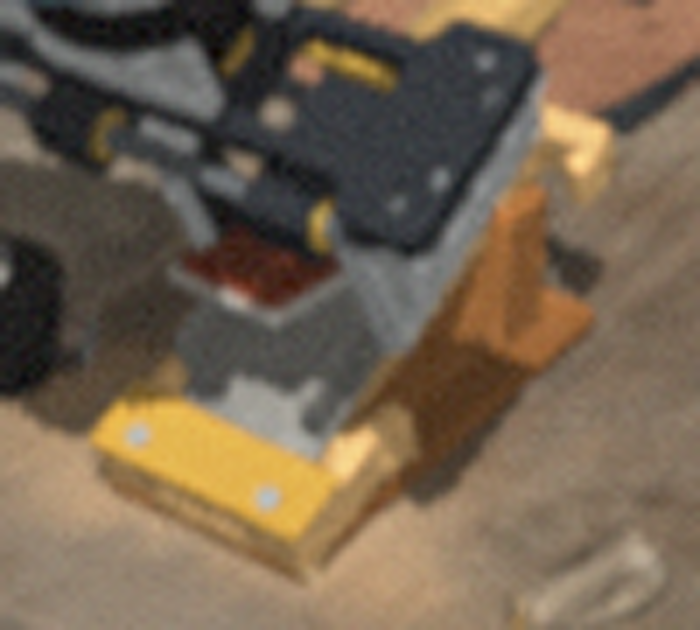

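>>> send_rows(
  steps=[
    [1,-1,0,-0.1,0,0,0],
    [1,-1.5,0,-0.2,0,0,0],
    [1,-1.5,0,-0.2,0,0,0],
  ],
)

```text
clock: 16.73
position: [469.4, -193.7, 53.1]
ee_rot: [[0.867, -0.008, 0.498], [-0.008, -1.0, -0.003], [0.498, -0.001, -0.867]]
ft_force: [5.6, 1.8, -4.6]
finger_gap: 0.528
```

>>> send_rows(
  steps=[
    [1,-1,0,-0.1,0,0,0],
    [1,-1.5,0,-0.2,0,0,0],
    [1,-1.5,0,-0.2,0,0,0],
  ],
)

```text
clock: 17.1
position: [469.1, -193.9, 53.5]
ee_rot: [[0.866, -0.01, 0.5], [-0.01, -1.0, -0.003], [0.5, -0.002, -0.866]]
ft_force: [7.9, 1.7, -5.7]
finger_gap: 0.524
```

```bash
python3 - <<'E'
from h import *
o=st(); print(heelbed(o))
E
```

```text
t 17.1 p [ 469.1 -193.9   53.5] gap 0.524 F [ 7.9  1.7 -5.7] M [ 0.42 -0.71 -0.01]
q [-0.83 -0.12  2.34  0.64  0.66  0.29] z [ 0.5   -0.003 -0.866] y [-0.01  -1.    -0.002]
(array([-74.9,  -0.2,   0.8]), np.float64(0.174), 'yawerr', np.float64(0.0))
```

```bash
python3 - <<'E'
from h import *
X0r=X0
def proj(cm,P):
    q=(np.array(P)-cm["xyz"])@np.array(cm["rotation"]); f,cx,cy=K(cm); return q[...,:2]/q[...,2:]*f+[cx,cy]
c=read_camera("top"); np.save("top13.npy",c,allow_pickle=True)
W=pts(c); B=(W-X0)@bedR()
m=(abs(B[...,1])<20)&(B[...,0]>0)&(B[...,0]<100)&(B[...,2]>5)&(B[...,2]<110)
hsv=cv2.cvtColor(c["color"],cv2.COLOR_RGB2HSV)
for x in range(0,90,6):
    q=m&(B[...,0]>=x)&(B[...,0]<x+6); print(x,q.sum(),np.round(np.median(B[q][:,2]),1) if q.any() else '',np.median(hsv[q][:,1]) if q.any() else '')
k=6; im=cv2.resize(c["color"][165:250,335:435],None,fx=k,fy=k,interpolation=cv2.INTER_CUBIC)
for th,col in((.06,(255,0,0)),(.12,(0,255,0)),(.17,(0,0,255))):
    e=[np.array([-75+150*np.cos(th)-5*np.sin(th),s*25,150*np.sin(th)+5*np.cos(th)]) for s in(-1,1)]
    for u,v in proj(c,np.array([bedp(b) for b in e])): cv2.circle(im,(int((u-335+.5)*k),int((v-165+.5)*k)),3,col,-1)
save("top13.png",im)
s=read_camera("scene"); im=cv2.resize(s["color"][200:310,340:450],None,fx=k,fy=k,interpolation=cv2.INTER_CUBIC)
for th,col in((.06,(255,0,0)),(.12,(0,255,0)),(.17,(0,0,255))):
    e=[np.array([-75+150*np.cos(th)-5*np.sin(th),q*25,150*np.sin(th)+5*np.cos(th)]) for q in(-1,1)]
    for u,v in proj(s,np.array([bedp(b) for b in e])): cv2.circle(im,(int((u-340+.5)*k),int((v-200+.5)*k)),3,col,-1)
save("scene13.png",im[:600])
E
```

```text
0 29 34.9 25.0
6 32 32.1 25.0
12 28 29.3 23.0
18 31 23.4 24.0
24 21 20.1 28.0
30 12 22.9 47.5
36 22 50.7 142.5
42 23 52.2 173.0
48 38 47.3 148.5
54 41 28.1 70.0
60 28 26.2 26.0
66 28 26.7 25.5
72 13 26.6 32.0
78 22 9.0 102.5
84 32 9.3 101.0
```

View pics/top13.png

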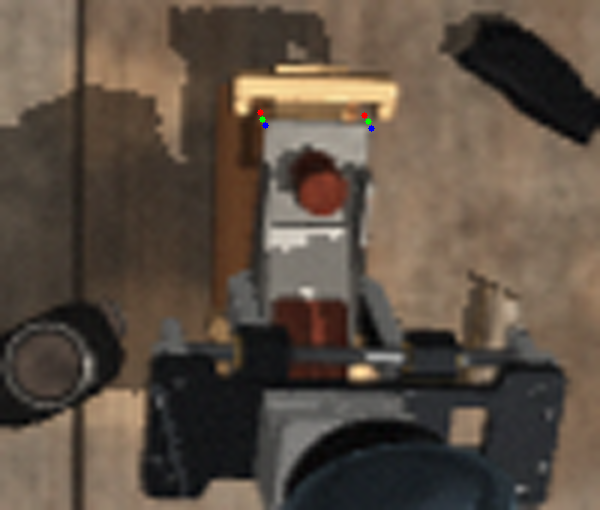

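View pics/scene13.png

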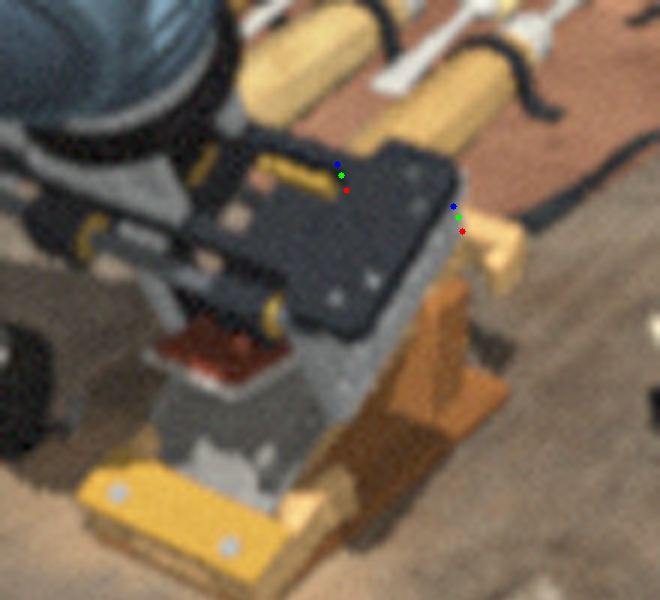

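```bash
python3 - <<'E'
from h import *
o=bot.get_obs(); print(heelbed(o))
for th in(.14,.1,.06,.035,.015):
    p,R=place((-74.5,0,.4),th); print(th,row(p,R))
E
```

```text
(array([-74.9,  -0.1,   0.8]), np.float64(0.174), 'yawerr', np.float64(0.0))
0.14 ([0.4, -0.2, 2.7], [-0.002, -0.034, -0.001])
0.1 ([0.4, -0.2, 5.3], [-0.002, -0.074, -0.001])
0.06 ([0.2, -0.2, 7.8], [-0.002, -0.114, -0.001])
0.035 ([0.1, -0.2, 9.5], [-0.002, -0.139, -0.001])
0.015 ([-0.1, -0.2, 10.7], [-0.002, -0.159, -0.001])
```

>>> send_rows(
  steps=[
    [1,0.4,0,1.4,0,-0.017,0],
    [1,0.4,0,2.7,0,-0.034,0],
    [1,0.4,0,4,0,-0.054,0],
    [1,0.4,0,5.3,0,-0.074,0],
    [1,0.4,0,5.3,0,-0.074,0],
  ],
)

```text
clock: 17.82
position: [472.2, -193.8, 49.0]
ee_rot: [[0.901, -0.009, 0.435], [-0.009, -1.0, -0.002], [0.435, -0.002, -0.901]]
ft_force: [0.2, -0.1, -4.9]
finger_gap: 0.521
```

```bash
python3 - <<'E'
from h import *
o=st(); print(heelbed(o))
for th in(.06,.035,.015):
    p,R=place((-74.5,0,.4),th); print(th,row(p,R))
E
```

```text
t 17.82 p [ 472.2 -193.8   49. ] gap 0.521 F [ 0.2 -0.1 -4.9] M [-0.09  0.72  0.02]
q [-0.79 -0.08  2.29  0.51  0.67  0.43] z [ 0.435 -0.002 -0.901] y [-0.009 -1.    -0.002]
(array([-74.4,  -0.1,   0.2]), np.float64(0.1), 'yawerr', np.float64(0.001))
0.06 ([-0.0, -0.1, 2.4], [-0.002, -0.04, -0.0])
0.035 ([-0.0, -0.1, 4.0], [-0.002, -0.065, -0.0])
0.015 ([-0.1, -0.1, 5.3], [-0.002, -0.085, -0.0])
```

>>> send_rows(
  steps=[
    [1,0,0,1.2,0,-0.02,0],
    [1,0,0,2.4,0,-0.04,0],
    [1,0,0,3.5,0,-0.057,0],
    [1,0,0,4.3,0,-0.07,0],
    [1,0,0,4.3,0,-0.07,0],
  ],
)

```text
clock: 18.45
position: [474.2, -193.8, 45.1]
ee_rot: [[0.929, -0.009, 0.37], [-0.009, -1.0, -0.002], [0.37, -0.002, -0.929]]
ft_force: [-1.1, 0.3, -3.7]
finger_gap: 0.525
```

```bash
python3 - <<'E'
from h import *
o=st(); print(heelbed(o))
c=read_camera("top"); W=pts(c); B=(W-X0)@bedR()
m=(abs(B[...,1])<20)&(B[...,2]>2)&(B[...,2]<110)
for x in range(54,90,6):
    q=m&(B[...,0]>=x)&(B[...,0]<x+6); print(x,q.sum(),np.round(np.median(B[q][:,2]),1))
save("top14.png",cv2.resize(c["color"][165:250,335:435],None,fx=6,fy=6,interpolation=cv2.INTER_CUBIC))
for th in(.02,.0):
    p,R=place((-74.5,0,0),th); print(th,row(p,R))
E
```

```text
t 18.45 p [ 474.2 -193.8   45.1] gap 0.525 F [-1.1  0.3 -3.7] M [-0.01  0.69 -0.03]
q [-0.75 -0.05  2.24  0.4   0.7   0.55] z [ 0.37  -0.002 -0.929] y [-0.009 -1.    -0.002]
(array([-74.3,  -0.1,   0.4]), np.float64(0.029), 'yawerr', np.float64(0.001))
54 39 8.6
60 32 5.6
66 26 5.2
72 17 4.8
78 23 8.5
84 32 9.8
0.02 ([-0.1, -0.1, 1.1], [-0.002, -0.01, 0.0])
0.0 ([-0.1, -0.1, 2.4], [-0.002, -0.03, 0.0])
```

View pics/top14.png

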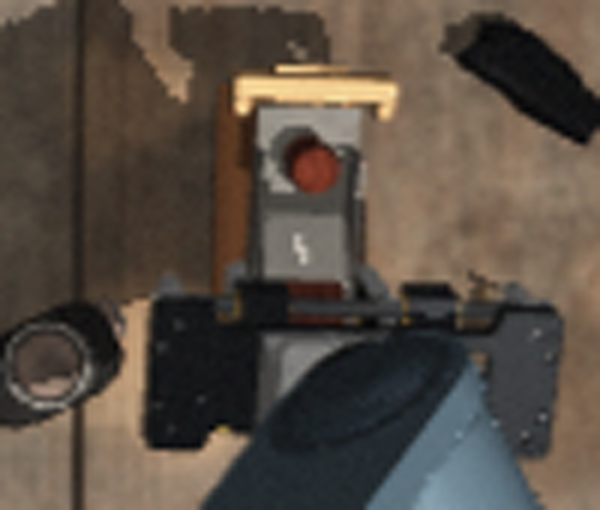

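>>> send_rows(
  steps=[
    [1,0,0,0.6,0,-0.01,0],
    [1,0,0,0.6,0,-0.01,0],
  ],
)

```text
clock: 18.75
position: [474.2, -193.8, 45.0]
ee_rot: [[0.933, -0.009, 0.361], [-0.009, -1.0, -0.001], [0.361, -0.002, -0.933]]
ft_force: [-9.0, 2.1, 4.9]
finger_gap: 0.522
```

>>> send_rows(
  steps=[
    [0.3,0,0,0,0,0,0],
    [-0.2,0,0,0,0,0,0],
    [-0.4,0,0,0,0,0,0],
    [-0.4,0,0,0,0,0,0],
  ],
)

```text
clock: 19.25
position: [474.7, -194.2, 45.5]
ee_rot: [[0.932, -0.009, 0.361], [-0.009, -1.0, -0.002], [0.361, -0.001, -0.932]]
ft_force: [0.3, -0.1, 0.6]
finger_gap: 0.695
```

```bash
python3 - <<'E'
from h import *
o=st(); print(heelbed(o))
c=read_camera("scene"); save("scene15.png",cv2.resize(c["color"][200:310,340:450],None,fx=5,fy=5,interpolation=cv2.INTER_CUBIC))
E
```

```text
t 19.25 p [ 474.7 -194.2   45.5] gap 0.695 F [ 0.3 -0.1  0.6] M [-0.01  0.32 -0.04]
q [-0.75 -0.04  2.24  0.39  0.71  0.56] z [ 0.361 -0.002 -0.932] y [-0.009 -1.    -0.001]
(array([-73.8,  -0.6,   1.3]), np.float64(0.02), 'yawerr', np.float64(0.001))
```

View pics/scene15.png

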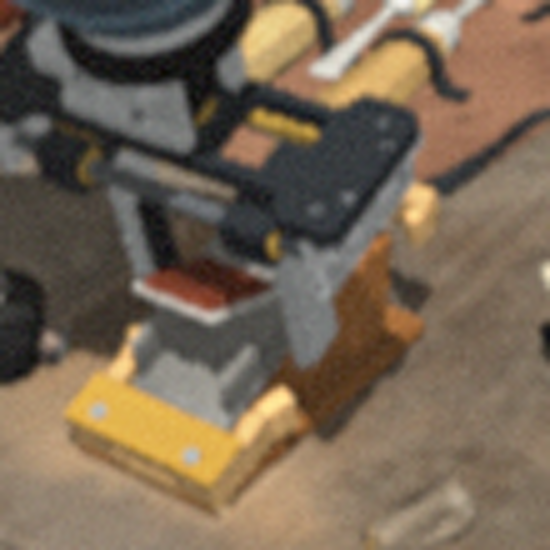

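The plane is released and the fingers are open on both sides of it. I'll retreat along the tool axis.

>>> send_rows(
  steps=[
    [-0.4,0,0,-15,0,0,0],
    [-0.4,0,0,-50,0,0,0],
    [-0.4,0,0,-100,0,0,0],
    [-0.4,-20,0,-150,0,0,0],
    [-0.4,-30,130,-180,0,0,0],
    [-0.4,-30,130,-180,0,0,0],
    [-0.4,-30,130,-180,0,0,0],
    [-0.4,-30,130,-180,0,0,0],
  ],
)

```text
clock: 20.3
position: [380.3, -323.5, 201.7]
ee_rot: [[0.933, -0.009, 0.361], [-0.01, -1.0, -0.001], [0.361, -0.003, -0.933]]
ft_force: [-0.3, 0.2, 0.2]
finger_gap: 0.703
```

```bash
python3 - <<'E'
from h import *
o=st()
t=read_camera("top"); s=read_camera("scene"); np.save("top16.npy",t,allow_pickle=True); np.save("scene16.npy",s,allow_pickle=True)
save("scene16.png",cv2.resize(s["color"][130:310,180:460],None,fx=2.8,fy=2.8,interpolation=cv2.INTER_CUBIC)); save("top16.png",cv2.resize(t["color"][140:260,180:440],None,fx=3,fy=3,interpolation=cv2.INTER_CUBIC))
for n,c in(("top",t),("scene",s)):
    W=pts(c); B=(W-X0)@bedR(); m=(abs(B[...,1])<20)&(B[...,2]>-2)&(B[...,2]<90)
    print(n,[(x,int((q:=m&(B[...,0]>=x)&(B[...,0]<x+6)).sum()),np.round(np.median(B[q][:,2]),1) if q.any() else None) for x in range(-84,92,6)])
E
```

```text
t 20.3 p [ 380.3 -323.5  201.7] gap 0.703 F [-0.3  0.2  0.2] M [0.   0.27 0.01]
q [-1.13 -0.29  2.12  0.36  1.16  0.33] z [ 0.361 -0.001 -0.933] y [-0.009 -1.    -0.003]
top [(-84, 28, np.float64(12.6)), (-78, 27, np.float64(12.4)), (-72, 26, np.float64(12.1)), (-66, 19, np.float64(10.8)), (-60, 2, np.float64(4.0)), (-54, 5, np.float64(5.1)), (-48, 17, np.float64(58.2)), (-42, 31, np.float64(60.2)), (-36, 36, np.float64(56.7)), (-30, 37, np.float64(51.6)), (-24, 36, np.float64(48.0)), (-18, 35, np.float64(43.6)), (-12, 39, np.float64(38.7)), (-6, 40, np.float64(32.6)), (0, 32, np.float64(25.7)), (6, 36, np.float64(21.8)), (12, 32, np.float64(17.3)), (18, 36, np.float64(13.2)), (24, 30, np.float64(4.9)), (30, 20, np.float64(5.5)), (36, 11, np.float64(5.7)), (42, 24, np.float64(30.3)), (48, 30, np.float64(31.8)), (54, 38, np.float64(10.8)), (60, 38, np.float64(5.6)), (66, 26, np.float64(5.3)), (72, 27, np.float64(3.7)), (78, 22, np.float64(9.6)), (84, 30, np.float64(9.6)), (90, 27, np.float64(1.9))]
scene [(-84, 43, np.float64(11.3)), (-78, 45, np.float64(11.3)), (-72, 46, np.float64(11.2)), (-66, 20, np.float64(10.6)), (-60, 40, np.float64(4.4)), (-54, 49, np.float64(4.7)), (-48, 79, np.float64(55.2)), (-42, 77, np.float64(53.1)), (-36, 51, np.float64(6.4)), (-30, 62, np.float64(15.7)), (-24, 57, np.float64(7.2)), (-18, 49, np.float64(5.4)), (-12, 43, np.float64(36.8)), (-6, 23, np.float64(8.4)), (0, 15, np.float64(24.1)), (6, 24, np.float64(20.8)), (12, 23, np.float64(17.6)), (18, 23, np.float64(13.9)), (24, 8, np.float64(9.2)), (30, 34, np.float64(4.4)), (36, 60, np.float64(8.6)), (42, 71, np.float64(12.7)), (48, 50, np.float64(27.6)), (54, 18, np.float64(29.7)), (60, 5, np.float64(5.1)), (66, 10, np.float64(4.8)), (72, 16, np.float64(3.5)), (78, 45, np.float64(6.5)), (84, 19, np.float64(8.9)), (90, 4, np.float64(8.5))]
```

View pics/scene16.png

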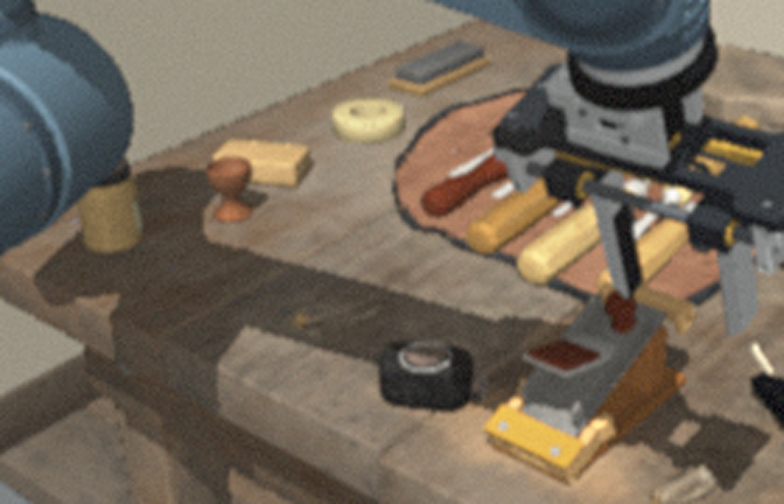

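View pics/top16.png

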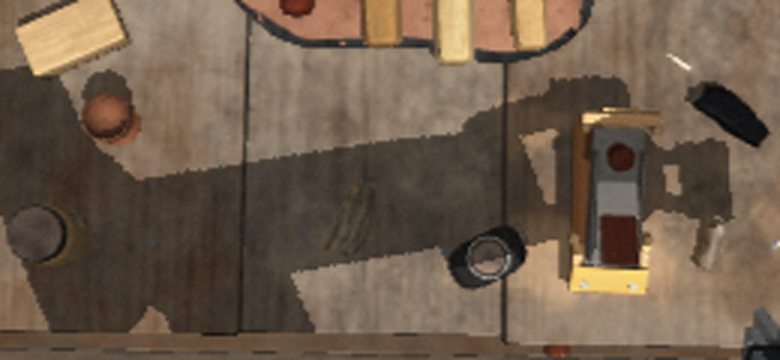

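```bash
python3 - <<'E'
from h import *
t=np.load("top16.npy",allow_pickle=True).item(); t0=np.load("top0.npy",allow_pickle=True).item()
W=pts(t); q=W[(abs(W[...,0]-472)<25)&(abs(W[...,1]-59)<12)]; print("offcut z med/max",np.round([np.median(q[:,2]),q[:,2].max()],1))
for n,z,a,b in(("jar",70,(400,490),(310,400)),("cup",40,(530,610),(265,340)),("tape",28,(380,490),(-130,-20))):
    for c in(t0,t):
        P=pts(c); m=(P[...,0]>a[0])&(P[...,0]<a[1])&(P[...,1]>b[0])&(P[...,1]<b[1])&(P[...,2]>z)&(P[...,2]<110); print(n,m.sum(),np.round(np.median(P[m],0),1))
bot.hand_in(); st()
E
```

```text
offcut z med/max [20.  29.3]
jar 303 [445.2 354.5  88.7]
jar 300 [443.4 354.7  88.9]
cup 143 [565.8 309.3  47.3]
cup 141 [562.7 309.4  47.2]
tape 370 [430.3 -71.4  39. ]
tape 373 [430.3 -71.3  38.7]
the job is handed in; nothing more can be done
the job is handed in; nothing more can be done
```

I moved the waste wood off the rack and laid it flat on the bench, about 250 mm from the rack. I then hooked the plane's heel under the brass lip, pushed it to the end wall, lowered the front onto the bed, let go and handed the job in at about 20 s. No verdict came back, so the results below are my own checks.

- **Hooking:** a push of about 8 N showed the heel against the end wall while the front was still about 0.15 rad up, measured from depth. The limit for this step is 0.06 rad.
- **Seating:** after release, the sole's top face reads 4–5.5 mm above the bed at both ends, and it is 5 mm thick, so it lies flush. The toe is inside the stop. I did not measure the plane's alignment with the bed after release; it looks straight in the pictures.
- **Waste wood:** its top is about 20 mm above the bench, so it lies flat.
- **Bystanders:** the jar and tape read less than 2 mm from where they started. The cup reads 3 mm, which is within depth noise, and all three stand upright.
- **Disagreements:** the two cameras put the rack 4 mm apart along x. When I first lowered the heel it touched the right cheek lightly. I moved it 1.5 mm sideways and found the bed by touch, about 3 mm lower than my estimate.

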